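# Unlock the sample tray and send its chips down the roller lane

### The job

Unscrew both wing nuts of the sample tray a good half turn, as far as they go or nearly so (one of the two has a reverse thread and nobody remembers which, so feel which way each gives), then draw the steel guard strap out from under them and lay it flat along the cork mat. Lift every chip out of the tray by its tab and put it in the grey tote, and only when all are in, push the tote along the rollers until it is fully home against the end of the white bay. Leave everything else on the table where it is.

Things in the scene. Friction and masses are not known exactly. Their poses are not given: they have to be found in the camera images.
- nut_a (a joint): wing nut a, at either end of the tray. 0 is tight and a hard stop (torque climbs at once), grows as it loosens, ends at 3.3 rad; rises 1.8 mm per rad; 0.08 N m to turn; starts at 0 to 0.08. One nut loosens anticlockwise seen from above, the other (left-hand thread) clockwise; they look the same and which end has which varies, so it must be felt.
- nut_a_grip (a point): centre of the black wing of nut a, on its turning axis: wing 42 mm along the point's y, 12 mm thick along x, 20 mm tall, top 10 mm above this point. Under it a flange of 28 mm diameter lies over the strap's end; the flange's underside is 14 mm below this point.
- nut_b (a joint): wing nut b, at either end of the tray. 0 is tight and a hard stop (torque climbs at once), grows as it loosens, ends at 3.3 rad; rises 1.8 mm per rad; 0.08 N m to turn; starts at 0 to 0.08. One nut loosens anticlockwise seen from above, the other (left-hand thread) clockwise; they look the same and which end has which varies, so it must be felt.
- nut_b_grip (a point): centre of the black wing of nut b, on its turning axis: wing 42 mm along the point's y, 12 mm thick along x, 20 mm tall, top 10 mm above this point. Under it a flange of 28 mm diameter lies over the strap's end; the flange's underside is 14 mm below this point.
- tray: fixed aluminium tray 70 (x) x 276 (y) x 22 mm tall, origin at the centre of its underside. Four square pockets in a row along y, at y = -64.5, -21.5, 21.5, 64.5 mm, 37.5 mm wide, floor 12 mm above the table. At y = +-118 mm wooden end blocks 60 x 36 mm, top at 48 mm, each with an 8 mm stud (up to 78 mm high) that carries a wing nut.
- strap: loose steel guard strap, 32 (x) x 260 (y) x 6 mm, about 0.22 kg, lying on the end blocks over the chips' tabs, its ends under the nuts' flanges. Origin at the centre of its underside. Its ends are slotted open towards its -x, so with both nuts loosened (4 mm of air) it slides off the studs in its +x direction (it must be drawn at least 25 mm before it is lifted). Black upright handle in the middle: 12 mm thick in x, 40 mm in y, from 6 to 32 mm above the origin.
- mat: fixed flat cork mat 90 (x) x 280 (y) x 4 mm beyond the tray, roughly parallel to it; origin at the centre of its underside. The strap is laid here.
- lane: fixed roller lane 430 mm long (x) x 150 mm wide; origin at the centre of its underside. Free-turning rollers, tops 40 mm above the table, between side rails 125 mm apart whose tops are at 52 mm. The +x end is the white bay: cheeks and end plate 90 mm tall, inner face of the end plate at x = +201 mm. The tote moves along +x to the bay.
- tote: loose open grey tote 140 (x) x 116 (y) x 60 mm tall, walls and floor 4 mm, about 0.3 kg, standing on the rollers near the lane's other end, its x along the lane's x. Origin at the centre of its underside. Rolls easily along the lane. Home against the end plate its origin is at lane x = +131 mm.
- chip0: sample chip, present in some starts only: white plate 36 x 36 x 10 mm, flush in its tight tray pocket (y = -64.5 mm), 30 g. Origin at the centre of the plate's underside. Its only grip is a wooden tab standing up in the middle: 8 mm thick in x, 22 mm in y, from 10 to 32 mm above the origin.
- chip1: sample chip, present in some starts only: white plate 36 x 36 x 10 mm, flush in its tight tray pocket (y = -21.5 mm), 30 g. Origin at the centre of the plate's underside. Its only grip is a wooden tab standing up in the middle: 8 mm thick in x, 22 mm in y, from 10 to 32 mm above the origin.
- chip2: sample chip, present in some starts only: white plate 36 x 36 x 10 mm, flush in its tight tray pocket (y = 21.5 mm), 30 g. Origin at the centre of the plate's underside. Its only grip is a wooden tab standing up in the middle: 8 mm thick in x, 22 mm in y, from 10 to 32 mm above the origin.
- chip3: sample chip, present in some starts only: white plate 36 x 36 x 10 mm, flush in its tight tray pocket (y = 64.5 mm), 30 g. Origin at the centre of the plate's underside. Its only grip is a wooden tab standing up in the middle: 8 mm thick in x, 22 mm in y, from 10 to 32 mm above the origin.
- core: bystander, leave alone: cardboard cone core, base 52 mm, 130 mm tall; origin at the centre of its underside.
- tape: bystander, leave alone: roll of paper tape, 90 mm across, 24 mm tall; origin at the centre of its underside.
- loupe: bystander, leave alone: black magnifier loupe, 40 mm across, 35 mm tall; origin at the centre of its underside.
- mug: bystander, leave alone: white mug, 76 mm across, 85 mm tall; origin at the centre of its underside.
- swatches: bystander, leave alone: closed book of swatches 70 x 150 x 22 mm; origin at the centre of its underside.
- pot: bystander, leave alone: dark steel pencil pot, 70 mm across, 95 mm tall; origin at the centre of its underside.
- bobbin: bystander, leave alone: wooden bobbin, 44 mm across, 50 mm tall; origin at the centre of its underside.

How it is judged:
By the outcome, as a careful person would: the job done as asked, in the order asked, and still so for the second after the job is handed in, with the robot touching nothing.
Of chip0, chip1, chip2, chip3 only 2 to 4 are there at a start; the rules pass over those that are not, and their reading is None.
At some moment in a run one of tote may be knocked a few centimetres aside while the robot is not near it.
Once in a run the grip may slacken for a moment while it holds something.
It also fails if it takes over 208 s, if anything falls off the work surface, if the arm or the gripper's body presses on something with over 40 N, if the wrist force passes 120 N, or if a joint passes its speed limit or range.

### The arm

A 6-joint arm with a two-finger parallel gripper is mounted at the origin on the work surface. World frame = base frame: x ahead of the robot, y to its left, z up, the work surface at z = 0. Lengths are in m, angles in degrees, forces in N, time in s.
With the tool pointing down it reaches from about 0.325 to 0.775 m from the base axis. Payload 5.5 kg.
Tool frame: the origin (TCP) lies between the finger pads; the fingertips stand 25 mm ahead of it and the grasp point (between the pads) lies 6 mm ahead of it (bot.finger_overhang is the distance from the TCP to the fingertips, in m); x points along the fingers, z is the direction in which the jaws open and shut, and the axes are right-handed (so a half turn about x gives the same grasp; the last joint's range is limited). The gripper opens to 88 mm and grips with 3 to 60 N. Pads are 20 mm wide; open, the fingers measure 115 mm over their backs; the gripper's body (75 mm by 178 mm) begins 61 mm behind the grasp point.
Start: joints at [62.928, 5.22, 70.514, -0, 104.267, -3.249], TCP at [0.242, 0.549, 0.248] pointing down, gripper open.
Joint ranges: [-164.24, 164.24], [-49.07, 125.15], [9.68, 141.18], [-86.29, 266.29], [3.28, 154.24], [-151.56, 151.56]. Speed limits (degrees/s): [147.25, 147.25, 172.46, 180, 180, 180].

### API

Orientations are given as [roll, pitch, yaw] about the fixed x, y, z axes, in that order (R = Rz(yaw) Ry(pitch) Rx(roll)).
In Python, from workcell import bot gives the robot as it stands.
- The arm moves only by the tool servo_tool, never from a script. Its argument "commands" is one flat list of numbers, 6 for each row, row after row: the shift along the tool's x, y, z in cm, then the turn, a rotation vector about the tool's x, y, z in rad. A call has 1 to 5 rows; each row shifts and turns the commanded pose from where the row before left it, along the tool's axes as they then stand; what a row does not reach is not made up. A row lasts 1/12 s, in which the tool goes at most 41.7 mm and 7.16 degrees, less where a joint would pass 70% of its speed; a pose out of reach is approached as far as the arm can. A call is refused whole if a number of a shift passes 4.17 or a number of a turn 0.125, either way. A call with a gripper value outside its range is refused whole. "jaw" is the finger opening in cm, from 0 to 8.78, set as the call begins (left out, the last holds). The fingers move at their own pace and stop on an object; "force" is the grip in N (left out, the last holds). Time passes only in rows, so rows that do not move let the fingers close. It gives the time, the measured TCP pose, the force and the opening at its end, in the units of the state.
- bot.observe(): the state, without advancing time (a new reading comes with each control period).
- bot.capture(name): name is "scene" or "top"; returns a dict with "pixels" (400x640x3 uint8, blue, green, red), "camera_matrix" (3x3 intrinsics, pixels), "k1" (the pictures are not rectified: a ray, as slopes to the right and down, at radius r is drawn at 1 + k1 r^2 times it, then the intrinsics apply), "pose" (4x4, takes a point from camera to world coordinates). Camera axes: x right, y down, z forward; pixel columns grow to the right and rows downward; lengths in m; the calibration is good to about 2 mm. A picture is of the moment at which its call begins. There is no depth.
- bot.finish_job(): hands the job in, once; it reports no verdict.
Trained networks look in the newest picture that a camera, given by its name, has taken for a name from the list of things; names that differ only in an ending like _2 or _b are one class to them, and where a whole thing is asked for, a point or a joint stands for the part that bears it (a point fixed in the world has none). Each returns a list of dicts, best first, with "score" (0 to 1); they miss things now and then, are a little off and sometimes report something else, mostly with a low value. They report only what shows in the picture. A call takes as long as a camera call.
- bot.look_for(camera, name): "centre" ([column, row] as shares, 0 to 1, of the picture: columns of its width, rows of its height, amid what is visible of it).
The state is a dict: "time_s": time; "joint_pos": joint angles; "joint_velocities": joint speeds; "effort": joint torques, N m; "ee_pos": TCP position; "tool_rot": TCP orientation; "ft_force": force on the tool from outside, world axes, zero at the start; "moment": the same for the moment, N m; "finger_gap": finger opening in m.
Only numpy, scipy, OpenCV 4.12 (cv2) and the standard library are available. Lean on these libraries where they do the work, as an engineer would, in place of code of your own. Each camera call takes 0.05 s, during which the arm holds its last target.

## Working session

There is one attempt and no reset: what is moved stays moved. The work goes in short steps, Python scripts to look and compute and a tool call to move; the robot and the scene stay as the last step left them, time stands still between calls to the robot, and variables do not carry over. Pictures are saved under pics/ and viewed, and the job is handed in when it is done.

Besides the shell and the picture viewer there is one more tool, called by a JSON object that holds its "api" and its "payload", one argument or row to a line. servo_tool: Moves the arm, as the interface text tells. Its arguments: {"type":"object","properties":{"commands":{"type":"array"},"jaw":{"type":"number"},"force":{"type":"number"}},"required":["commands"]}

```bash
ls -la; mkdir -p pics; python3 - <<'E'
from workcell import bot
import cv2
print(bot.observe())
for c in ("scene","top"):
    d=bot.capture(c); cv2.imwrite(f"pics/{c}0.png",d["pixels"]); print(c,d["camera_matrix"],d["k1"],d["pose"])
    for n in ["nut_a_grip","tray","strap","mat","lane","tote","chip0"]:
        print(n,[(round(r["score"],2),[round(r["centre"][0]*640),round(r["centre"][1]*400)]) for r in bot.look_for(c,n)])
E
```

```text
total 12
drwxr-xr-x  3 agent agent 4096 Dec  7 15:46 .
drwxr-xr-x 23 root  root  4096 Dec  7 15:46 ..
drwxr-xr-x  2 agent agent 4096 Dec  7 15:46 pics
{'time_s': 0.0, 'joint_pos': array([ 6.29263220e+01,  5.26259713e+00,  7.05806648e+01,  1.78478190e-03,
        1.04265486e+02, -3.24929415e+00]), 'joint_velocities': array([-0.01789796, -0.12850976,  0.00936318, -0.03184233, -0.00284279,
        0.0923068 ]), 'effort': array([-1.98720649e-03, -4.46449721e+01, -4.06449187e+01,  6.95303245e-02,
        2.93250033e-02, -1.90222586e-04]), 'ee_pos': array([0.24225109, 0.54866139, 0.24652414]), 'tool_rot': array([ 175.83899933,   89.89123792, -117.98494637]), 'ft_force': array([-0.29910817,  0.19528305, -0.00702037]), 'moment': array([ 0.00486856, -0.00170775, -0.01892876]), 'finger_gap': 0.08798504566031097}
scene [[430.6558977    0.         313.28288341]
 [  0.         430.6558977  195.31404143]
 [  0.           0.           1.        ]] 0.025368067362285508 [[-8.19832294e-01  3.42453611e-01 -4.58912337e-01  1.06995687e+00]
 [ 5.72603387e-01  4.89460571e-01 -6.57688156e-01  8.01441193e-01
[... 349 characters left out ...]
62, [384, 225]), (0.51, [399, 236]), (0.46, [394, 229]), (0.44, [365, 215])]
top [[407.29669404   0.         314.96224528]
 [  0.         407.29669404 205.09205524]
 [  0.           0.           1.        ]] 0.03154694171935883 [[ 0.0281894  -0.99174849  0.12506114  0.36738945]
 [-0.99960148 -0.02815524  0.002041    0.03125634]
 [ 0.00149697 -0.12506883 -0.99214694  1.33012717]
 [ 0.          0.          0.          1.        ]]
nut_a_grip [(0.4, [291, 222])]
tray [(0.98, [257, 243]), (0.68, [186, 177]), (0.37, [217, 246]), (0.3, [320, 252]), (0.26, [407, 226])]
strap [(0.76, [257, 234])]
mat [(0.94, [241, 198])]
lane [(0.59, [408, 226])]
tote [(0.9, [369, 202]), (0.57, [348, 126])]
chip0 []
```

View pics/scene0.png

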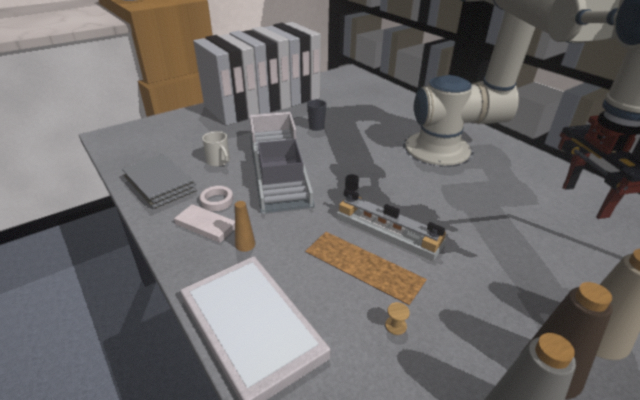

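View pics/top0.png

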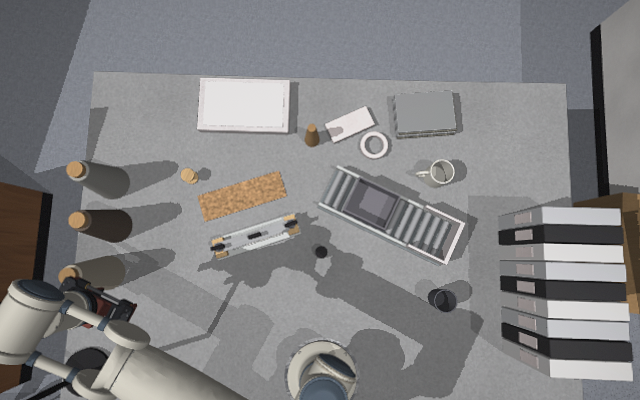

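```bash
python3 - <<'E'
import cv2
a=cv2.imread("pics/top0.png")[150:290,150:350]; cv2.imwrite("pics/top0_c.png",cv2.resize(a,None,fx=4,fy=4,interpolation=cv2.INTER_CUBIC))
a=cv2.imread("pics/top0.png")[130:280,330:530]; cv2.imwrite("pics/top0_d.png",cv2.resize(a,None,fx=4,fy=4,interpolation=cv2.INTER_CUBIC))
a=cv2.imread("pics/scene0.png")[160:300,300:500]; cv2.imwrite("pics/scene0_c.png",cv2.resize(a,None,fx=4,fy=4,interpolation=cv2.INTER_CUBIC))
E
```

```text
(no output)
```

View pics/top0_c.png

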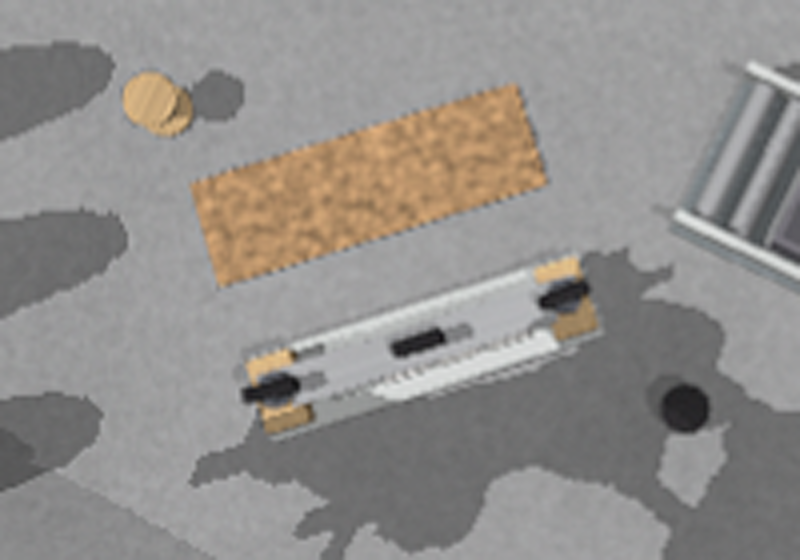

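View pics/top0_d.png

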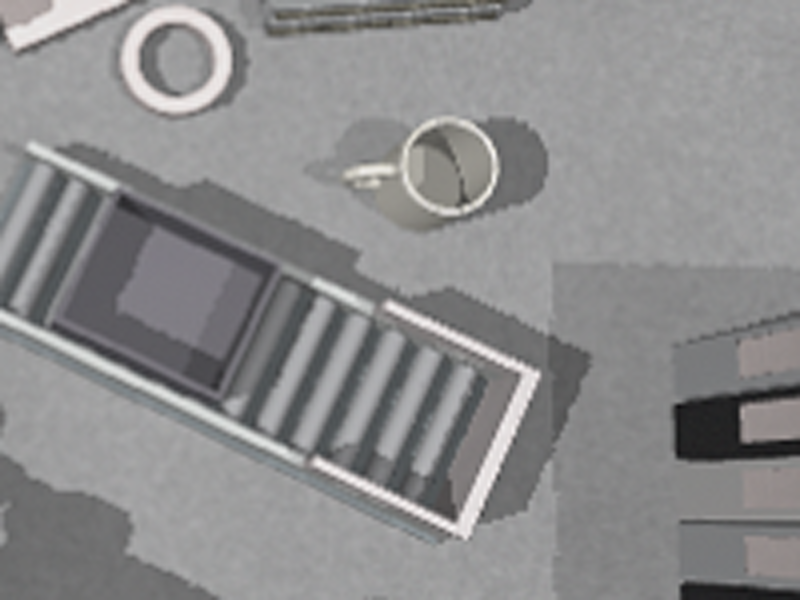

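View pics/scene0_c.png

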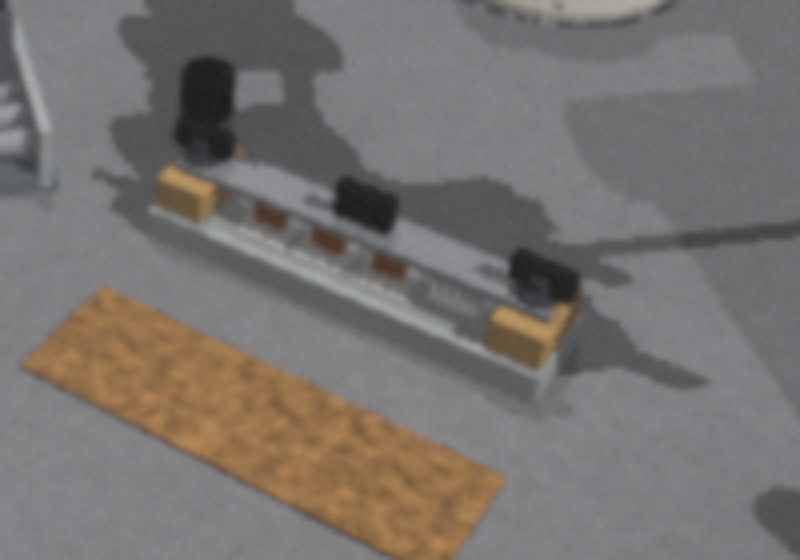

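```bash
cat > h.py <<'E'
import numpy as np, cv2
from workcell import bot
def proj(d,P):
    P=np.atleast_2d(np.asarray(P,float)); T=np.linalg.inv(d["pose"]); c=P@T[:3,:3].T+T[:3,3]
    s=c[:,:2]/c[:,2:]; r2=(s**2).sum(1,keepdims=True); s=s*(1+d["k1"]*r2); K=d["camera_matrix"]
    return s*[K[0,0],K[1,1]]+[K[0,2],K[1,2]]
def ray(d,uv,z):
    uv=np.atleast_2d(np.asarray(uv,float)); K=d["camera_matrix"]; s0=(uv-[K[0,2],K[1,2]])/[K[0,0],K[1,1]]; s=s0.copy()
    for _ in range(10): s=s0/(1+d["k1"]*(s**2).sum(1,keepdims=True))
    v=np.c_[s,np.ones(len(s))]@d["pose"][:3,:3].T; o=d["pose"][:3,3]
    t=(z-o[2])/v[:,2]; return o+v*t[:,None]
def cap(c,n=None):
    d=bot.capture(c)
    if n: cv2.imwrite(f"pics/{n}.png",d["pixels"])
    return d
def crop(d,x0,y0,w,h,f,n,pts=None):
    a=cv2.resize(d["pixels"][y0:y0+h,x0:x0+w],None,fx=f,fy=f,interpolation=cv2.INTER_CUBIC)
    if pts is not None:
        for L in pts:
            q=((proj(d,L)-[x0,y0]+.5)*f-.5).round().astype(int)
            cv2.polylines(a,[q],False,(0,0,255),1)
    cv2.imwrite(f"pics/{n}.png",a)
def Rz(a): c,s=np.cos(a),np.sin(a); return np.array([[c,-s,0],[s,c,0],[0,0,1]])
def box(x,y,yaw,c,sz):
    "wire box; c local centre offset of underside"
    hx,hy=sz[0]/2,sz[1]/2; o=[]
    for z in (0,sz[2]):
        o.append([[c[0]+a*hx,c[1]+b*hy,c[2]+z] for a,b in ((-1,-1),(1,-1),(1,1),(-1,1),(-1,-1))])
    for a,b in ((-1,-1),(1,-1),(1,1),(-1,1)): o.append([[c[0]+a*hx,c[1]+b*hy,c[2]],[c[0]+a*hx,c[1]+b*hy,c[2]+sz[2]]])
    return [np.array(L)@Rz(yaw).T+[x,y,0] for L in o]
def st():
    s=bot.observe(); return s
E
python3 - <<'E'
from h import *
d=cap("top"); e=cap("scene")
def blobs(d,x0,y0,w,h):
    p=d["pixels"][y0:y0+h,x0:x0+w]; m=(p.max(2)<45).astype(np.uint8)
    n,l,s,c=cv2.connectedComponentsWithStats(m)
    for i in range(1,n):
        if s[i,4]>15: print(s[i,4],(c[i]+[x0,y0]).round(2))
print("top");blobs(d,200,200,150,80); print("scene");blobs(e,320,160,150,100)
# mat
for n,q in (("top",d),("scene",e)):
    hsv=cv2.cvtColor(q["pixels"],cv2.COLOR_BGR2HSV); m=((hsv[...,1]>100)&(hsv[...,0]<25)&(hsv[...,2]>90)).astype(np.uint8)
    nn,l,s,c=cv2.connectedComponentsWithStats(m); i=1+np.argmax([s[k,4] if (n=="top" and 190<c[k][0]<300 and 165<c[k][1]<225) or (n=="scene" and 300<c[k][0]<430 and 230<c[k][1]<300) else 0 for k in range(1,nn)])
    cs,_=cv2.findContours((l==i).astype(np.uint8),cv2.RETR_EXTERNAL,cv2.CHAIN_APPROX_NONE); cs=max(cs,key=cv2.contourArea)
    w=ray(q,cs[:,0,:],0.004)[:,:2]; r=cv2.minAreaRect((w*1000).astype(np.float32)); print(n,"mat",c[i],r, ray(q,c[i],.004))
E
```

```text
top
24 [290.21 223.17]
29 [254.9  235.07]
38 [217.84 246.82]
76 [321.5  250.91]
scene
241 [351.02 186.  ]
111 [390.91 210.82]
93 [435.43 228.59]
top mat [241.47455296 195.68775791] ((559.0302734375, 275.3426818847656), (86.5653076171875, 276.2754211425781), 19.36065673828125) [[0.55883807 0.27631559 0.004     ]]
scene mat [367.49152542 267.16541117] ((562.0888061523438, 279.6343994140625), (88.24224090576172, 276.5242004394531), 19.261516571044922) [[0.5595304  0.29182618 0.004     ]]
```

```bash
python3 - <<'E'
from h import *
d=cap("top"); e=cap("scene")
for n,a,b in (("nut-y",(290.6,222.8),(351.5,195)),("handle",(254.9,235.07),(390.91,210.82)),("nut+y",(217.84,246.82),(435.43,228.59))):
    A=ray(d,a,.075)[0]; B=ray(e,b,.068)[0]
    # triangulate
    A0=d["pose"][:3,3];B0=e["pose"][:3,3];u=A-A0;u/=np.linalg.norm(u);v=B-B0;v/=np.linalg.norm(v)
    M=np.c_[u,-v];t=np.linalg.lstsq(M,B0-A0,rcond=None)[0]
    print(n,A.round(4),B.round(4),"tri",(A0+u*t[0]).round(4),(B0+v*t[1]).round(4))
import math
E
```

```text
nut-y [0.4684 0.1075 0.075 ] [0.4683 0.1146 0.068 ] tri [0.4692 0.1081 0.0649] [0.4655 0.1114 0.0648]
handle [0.4275 0.2158 0.075 ] [0.4295 0.2227 0.068 ] tri [0.428  0.2174 0.0641] [0.4259 0.2195 0.0643]
nut+y [0.3886 0.3272 0.075 ] [0.3896 0.3326 0.068 ] tri [0.3887 0.3295 0.0653] [0.3873 0.331  0.0657]
```

```bash
cat >> h.py <<'E'
def traymodel(x,y,a):
    L=box(x,y,a,(0,0,0),(.070,.276,.022))[1:2]
    for s in (-1,1):
        L+=box(x,y,a,(0,s*.118,.022),(.06,.036,.026))[1:2]
        L+=box(x,y,a,(0,s*.118,.058),(.012,.042,.020))[1:2]
    L+=box(x,y,a,(0,0,.048),(.032,.260,.006))[1:2]
    L+=box(x,y,a,(0,0,.054),(.012,.040,.026))[1:2]
    return L
E
python3 - <<'E'
from h import *
d=cap("top"); e=cap("scene")
L=traymodel(.4285,.220,np.radians(20))+box(.5605,.2775,np.radians(19.3),(0,0,0),(.09,.28,.004))[1:2]
crop(d,190,170,130,100,6,"t1",L); crop(e,300,170,160,140,5,"s1",L)
E
```

```text
(no output)
```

View pics/t1.png

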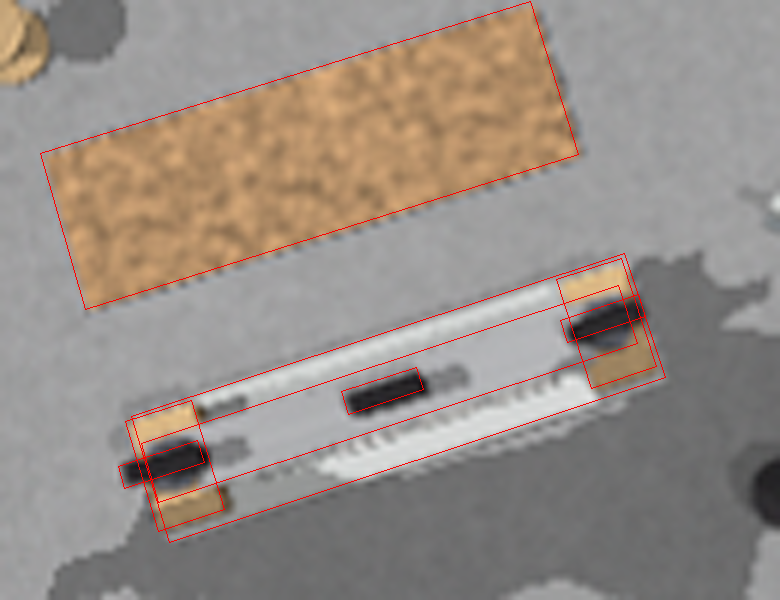

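View pics/s1.png

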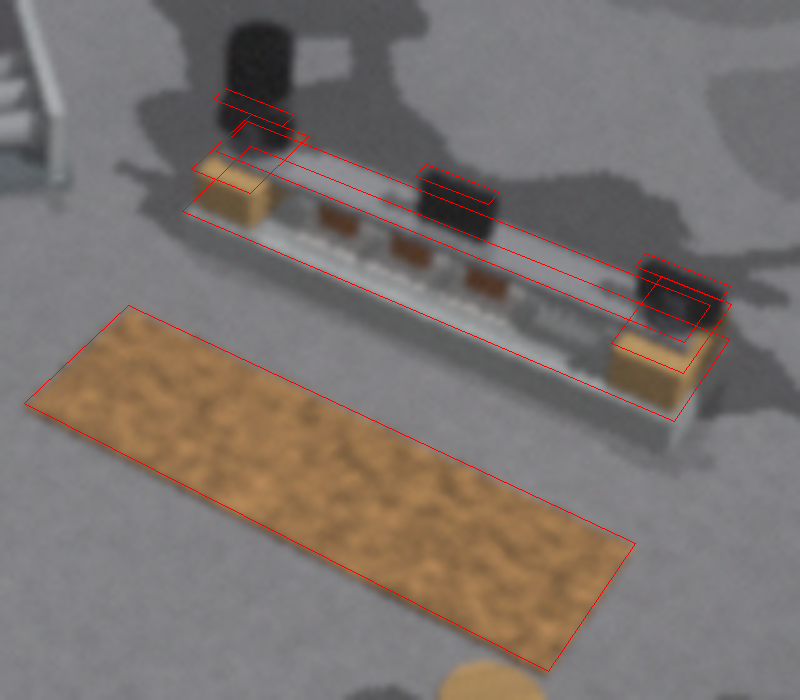

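```bash
cat >> h.py <<'E'
from scipy.spatial.transform import Rotation as Ro
def pose():
    s=bot.observe(); R=Ro.from_euler("xyz",s["tool_rot"],degrees=True).as_matrix(); return s,s["ee_pos"],R
def wrap(a): return (a+180)%360-180
def plan(x,y,z,ang=None,flip=None):
    """ang: desired world angle (deg) of tool z (jaw axis), mod 180. prints turn about tool x (deg/rad) then shift in tool axes after the turn"""
    s,p,R=pose(); psi=np.degrees(np.arctan2(R[1,2],R[0,2])); j=s["joint_pos"]
    D=np.array([x,y,z])-p
    j1n=np.degrees(np.arctan2(y,x))
    opts=[]
    for k in (0,180):
        t=0 if ang is None else wrap(ang+k-psi)   # world yaw change (ccw +)
        for tt in ((t,) if ang is None else (t,t+360,t-360)):
            j6=j[5]+(j1n-j[0])-tt
            if abs(j6)<150: opts.append((abs(tt),tt,j6))
        if ang is None: break
    opts.sort()
    for _,t,j6 in opts:
        R2=Rz(np.radians(t))@R; d=R2.T@D*100
        print(f"yawturn {t:.1f}deg -> rot about tool x {-np.radians(t):.3f} rad ({abs(np.radians(t))/.124:.1f} rows), j6 end {j6:.0f}; shift tool cm x{d[0]:.2f} y{d[1]:.2f} z{d[2]:.2f} (lateral {np.hypot(d[1],d[2]):.2f})")
    print("t",round(s["time_s"],2),"p",p.round(4),"psi",round(psi,1),"tilt",np.degrees(np.arccos(-R[2,0])).round(2),"j6",j[5].round(1),"F",s["ft_force"].round(1),"Mz",s["moment"].round(3),"gap",round(s["finger_gap"]*1000,1))
TR=(.4285,.219,20.)
def tl(lx,ly): 
    v=Rz(np.radians(TR[2]))@[lx,ly,0]; return TR[0]+v[0],TR[1]+v[1]
E
python3 - <<'E'
from h import *
s,p,R=pose(); print(R.round(3))
x,y=tl(0,.118); print(x,y,tl(0,-.118)); plan(x,y,.12,20)
E
```

```text
[[-0.    -0.915  0.404]
 [ 0.     0.404  0.915]
 [-1.     0.    -0.   ]]
0.3881416230875711 0.3298837292527372 (np.float64(0.4688583769124289), np.float64(0.10811627074726281))
yawturn -46.2deg -> rot about tool x 0.806 rad (6.5 rows), j6 end 20; shift tool cm x12.76 y-25.57 z6.21 (lateral 26.31)
t 1.1 p [0.2424 0.5489 0.2476] psi 66.2 tilt 0.0 j6 -3.2 F [0.4 0.1 0.8] Mz [-0.    -0.023  0.006] gap 88.2
```

{"api": "servo_tool", "payload": {
  "commands": [1, 0, 0, 0.12, 0, 0, 1, 0, 0, 0.12, 0, 0, 1, 0, 0, 0.12, 0, 0, 1, 0, 0, 0.12, 0, 0, 1, 0, 0, 0.12, 0, 0],
  "jaw": 4.5,
  "force": 30
}}

```text
time_s: 1.52
ee_pos: [0.2424, 0.5489, 0.1972]
tool_rot: [29.8, 90.0, 61.3]
ft_force: [0.6, -0.1, 0.6]
finger_gap: 0.0577
```

{"api": "servo_tool", "payload": {
  "commands": [1, 0, 0, 0.12, 0, 0, 1, 0, 0, 0.086, 0, 0, 0, -3.65, 0.88, 0, 0, 0, 0, -3.65, 0.88, 0, 0, 0, 0, -3.65, 0.88, 0, 0, 0]
}}

```text
time_s: 1.93
ee_pos: [0.3047, 0.454, 0.1769]
tool_rot: [-138.5, 89.9, -118.4]
ft_force: [0.8, 0.2, 0.7]
finger_gap: 0.0452
```

{"api": "servo_tool", "payload": {
  "commands": [0, -3.65, 0.88, 0, 0, 0, 0, -3.65, 0.88, 0, 0, 0, 0, -3.65, 0.88, 0, 0, 0, 0, -3.65, 0.88, 0, 0, 0, 0, 0, 0, 0, 0, 0]
}}

```text
time_s: 2.35
ee_pos: [0.3907, 0.3252, 0.1779]
tool_rot: [-64.8, 89.8, -45.2]
ft_force: [0.2, -1.0, -0.1]
finger_gap: 0.0451
```

```bash
python3 - <<'E'
from h import *
x,y=tl(0,.118); plan(x,y,.086,20)
E
```

```text
yawturn 0.4deg -> rot about tool x -0.006 rad (0.0 rows), j6 end 20; shift tool cm x9.19 y0.56 z-0.09 (lateral 0.56)
t 2.35 p [0.3907 0.3252 0.1779] psi 19.6 tilt 0.17 j6 16.4 F [ 0.2 -1.  -0.1] Mz [ 0.007  0.021 -0.007] gap 45.1
```

{"api": "servo_tool", "payload": {
  "commands": [2, 0, 0, 0, 0, 0, 2, 0, 0, 0, 0, 0, 1.5, 0, 0, 0, 0, 0, 0, 0, 0, 0, 0, 0, 0, 0, 0, 0, 0, 0]
}}

```text
time_s: 2.77
ee_pos: [0.387, 0.3299, 0.1221]
tool_rot: [-169.4, 89.9, -149.4]
ft_force: [0.4, 0.4, 0.4]
finger_gap: 0.045
```

```bash
python3 - <<'E'
from h import *
x,y=tl(0,.118); plan(x,y,.086,20)
d=cap("top"); e=cap("scene")
crop(d,170,190,130,90,6,"t2",traymodel(.4285,.219,np.radians(20))); crop(e,360,140,150,120,5,"s2")
E
```

```text
yawturn -0.0deg -> rot about tool x 0.000 rad (0.0 rows), j6 end 20; shift tool cm x3.61 y-0.04 z0.11 (lateral 0.12)
t 2.77 p [0.387  0.3299 0.1221] psi 20.0 tilt 0.1 j6 16.6 F [0.4 0.4 0.4] Mz [-0.006  0.07  -0.003] gap 45.0
```

View pics/t2.png

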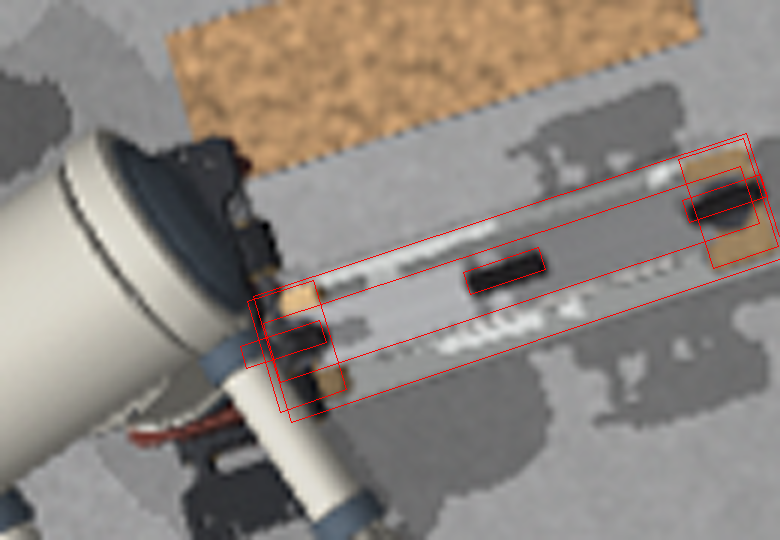

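View pics/s2.png

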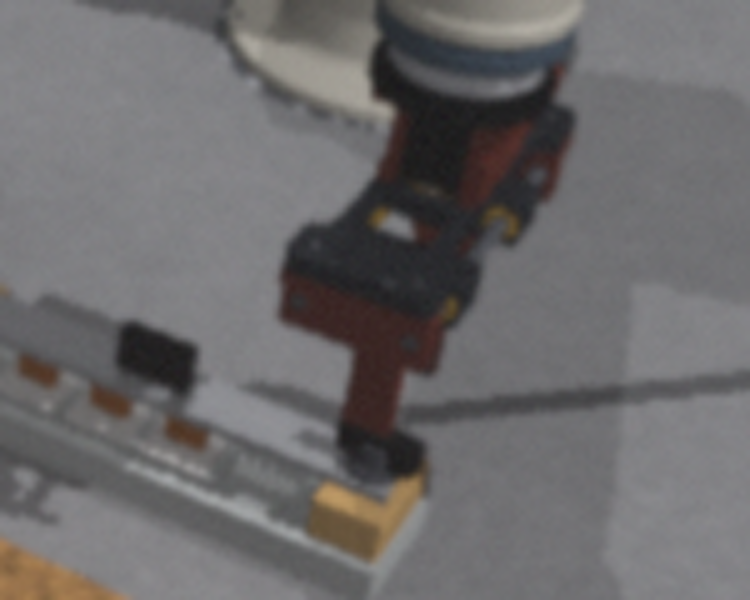

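{"api": "servo_tool", "payload": {
  "commands": [1.2, 0, 0.03, 0, 0, 0, 1.2, 0, 0.03, 0, 0, 0, 0.7, 0, 0.04, 0, 0, 0, 0.4, 0, 0, 0, 0, 0, 0, 0, 0, 0, 0, 0]
}}

```text
time_s: 3.28
ee_pos: [0.3879, 0.3297, 0.0858]
tool_rot: [-162.9, 89.8, -142.9]
ft_force: [-0.6, -0.7, -0.1]
finger_gap: 0.0449
```

{"api": "servo_tool", "payload": {
  "commands": [0, 0, 0, 0, 0, 0, 0, 0, 0, 0, 0, 0, 0, 0, 0, 0, 0, 0, 0, 0, 0, 0, 0, 0, 0, 0, 0, 0, 0, 0],
  "jaw": 0.6,
  "force": 30
}}

```text
time_s: 3.7
ee_pos: [0.3887, 0.3303, 0.088]
tool_rot: [16.3, 90.0, 36.3]
ft_force: [-0.3, -0.3, -0.8]
finger_gap: 0.0151
```

```bash
python3 - <<'E'
from h import *
x,y=tl(0,.118); plan(x,y,.086,20)
E
```

```text
yawturn 0.0deg -> rot about tool x -0.000 rad (0.0 rows), j6 end 20; shift tool cm x0.20 y-0.02 z-0.07 (lateral 0.07)
t 3.7 p [0.3887 0.3303 0.088 ] psi 20.0 tilt 0.04 j6 16.5 F [-0.3 -0.3 -0.8] Mz [-0.037  0.03   0.033] gap 15.1
```

{"api": "servo_tool", "payload": {
  "commands": [0, 0, 0, 0, 0, 0, 0, 0, 0, 0, 0, 0, 0, 0, 0, 0.03, 0, 0, 0, 0, 0, 0.03, 0, 0, 0, 0, 0, 0, 0, 0]
}}

```text
time_s: 4.12
ee_pos: [0.3882, 0.3299, 0.0879]
tool_rot: [-150.7, 89.9, -134.2]
ft_force: [-3.2, -2.2, 3.7]
finger_gap: 0.0116
```

```bash
python3 - <<'E'
from h import *
x,y=tl(0,.118); plan(x,y,.086,20)
E
```

```text
yawturn 3.5deg -> rot about tool x -0.061 rad (0.5 rows), j6 end 20; shift tool cm x0.19 y-0.00 z-0.01 (lateral 0.01)
t 4.12 p [0.3882 0.3299 0.0879] psi 16.5 tilt 0.05 j6 20.0 F [-3.2 -2.2  3.7] Mz [-0.545  0.713  0.017] gap 11.6
```

{"api": "servo_tool", "payload": {
  "commands": [0, 0, 0, 0.03, 0, 0, 0, 0, 0, 0.03, 0, 0, 0, 0, 0, 0.03, 0, 0, 0, 0, 0, 0, 0, 0]
}}

```text
time_s: 4.45
ee_pos: [0.3881, 0.3299, 0.0881]
tool_rot: [-153.6, 89.9, -142.2]
ft_force: [-4.5, -2.6, 5.3]
finger_gap: 0.012
```

```bash
python3 - <<'E'
from h import *
x,y=tl(0,.118); plan(x,y,.086,20); print(bot.observe()["effort"][5])
E
```

```text
yawturn 8.6deg -> rot about tool x -0.150 rad (1.2 rows), j6 end 20; shift tool cm x0.21 y-0.00 z0.00 (lateral 0.00)
t 4.45 p [0.3881 0.3299 0.0881] psi 11.4 tilt 0.07 j6 25.2 F [-4.5 -2.6  5.3] Mz [-0.658  0.834  0.044] gap 12.0
0.43867941945791245
```

{"api": "servo_tool", "payload": {
  "commands": [0, 0, 0, 0.04, 0, 0, 0, 0, 0, 0.04, 0, 0, 0, 0, 0, 0.04, 0, 0, 0, 0, 0, 0, 0, 0]
}}

```text
time_s: 4.78
ee_pos: [0.388, 0.3299, 0.0883]
tool_rot: [-153.5, 89.9, -149.0]
ft_force: [-6.0, -4.1, 5.9]
finger_gap: 0.0117
```

```bash
python3 - <<'E'
from h import *
x,y=tl(0,.118); plan(x,y,.086,20); print(bot.observe()["effort"][5])
d=cap("top"); e=cap("scene")
crop(d,190,200,80,70,8,"t3"); crop(e,400,190,80,70,8,"s3")
E
```

```text
yawturn 15.5deg -> rot about tool x -0.271 rad (2.2 rows), j6 end 20; shift tool cm x0.23 y-0.01 z0.01 (lateral 0.01)
t 4.78 p [0.388  0.3299 0.0883] psi 4.5 tilt 0.08 j6 32.1 F [-6.  -4.1  5.9] Mz [-0.744  1.008  0.019] gap 11.7
0.5554462037980556
```

View pics/s3.png

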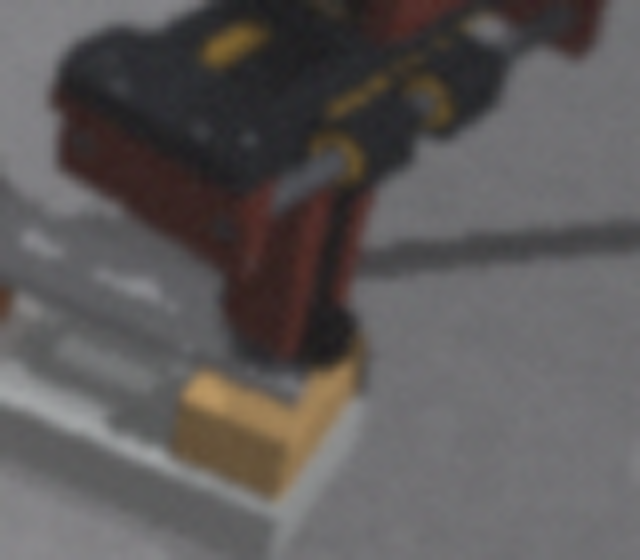

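{"api": "servo_tool", "payload": {
  "commands": [0, 0, 0, 0, 0, 0, 0, 0, 0, 0, 0, 0, 0, 0, 0, 0, 0, 0, -1, 0, 0, -0.12, 0, 0, -1, 0, 0, -0.12, 0, 0],
  "jaw": 5
}}

```text
time_s: 5.3
ee_pos: [0.3883, 0.33, 0.1069]
tool_rot: [-160.2, 89.9, -141.6]
ft_force: [0.2, -0.2, -0.3]
finger_gap: 0.0419
```

{"api": "servo_tool", "payload": {
  "commands": [-1, 0, 0, -0.12, 0, 0, 0, 0, 0, -0.12, 0, 0, 0, 0, 0, -0.12, 0, 0, 0, 0, 0, -0.12, 0, 0, 0, 0, 0, -0.12, 0, 0]
}}

```text
time_s: 5.72
ee_pos: [0.3888, 0.3303, 0.1175]
tool_rot: [-22.8, 90.0, 30.2]
ft_force: [-0.8, 0.5, -1.3]
finger_gap: 0.0499
```

{"api": "servo_tool", "payload": {
  "commands": [0, 0, 0, -0.12, 0, 0, 0, 0, 0, -0.12, 0, 0, 0, 0, 0, -0.12, 0, 0, 0, 0, 0, -0.12, 0, 0, 0, 0, 0, -0.12, 0, 0]
}}

```text
time_s: 6.13
ee_pos: [0.3888, 0.3303, 0.1174]
tool_rot: [-57.3, 90.0, 30.1]
ft_force: [-0.5, 0.7, 0.3]
finger_gap: 0.0501
```

{"api": "servo_tool", "payload": {
  "commands": [0, 0, 0, -0.12, 0, 0, 0, 0, 0, -0.12, 0, 0, 0, 0, 0, -0.12, 0, 0, 0, 0, 0, -0.12, 0, 0, 0, 0, 0, -0.12, 0, 0]
}}

```text
time_s: 6.55
ee_pos: [0.3888, 0.3303, 0.1174]
tool_rot: [-87.9, 90.0, 33.9]
ft_force: [0.6, -0.2, -0.7]
finger_gap: 0.0497
```

{"api": "servo_tool", "payload": {
  "commands": [0, 0, 0, -0.12, 0, 0, 0, 0, 0, -0.12, 0, 0, 0, 0, 0, -0.12, 0, 0, 0, 0, 0, -0.12, 0, 0, 0, 0, 0, -0.12, 0, 0]
}}

```text
time_s: 6.97
ee_pos: [0.3888, 0.3303, 0.1174]
tool_rot: [-121.6, 90.0, 34.5]
ft_force: [-0.2, 0.5, 0.3]
finger_gap: 0.05
```

{"api": "servo_tool", "payload": {
  "commands": [1, 0, 0, -0.12, 0, 0, 1, 0, 0, -0.12, 0, 0, 0, 0, 0, -0.12, 0, 0, 0, 0, 0, 0, 0, 0, 0, 0, 0, 0, 0, 0]
}}

```text
time_s: 7.38
ee_pos: [0.3887, 0.3303, 0.0976]
tool_rot: [-143.0, 90.0, 33.2]
ft_force: [-0.1, -0.6, 0.9]
finger_gap: 0.0501
```

```bash
python3 - <<'E'
from h import *
x,y=tl(0,.118); plan(x,y,.086,4.5); print(bot.observe()["effort"][5])
d=cap("top"); e=cap("scene")
crop(d,190,200,80,70,8,"t4"); crop(e,380,170,100,80,8,"s4")
E
```

```text
yawturn 8.3deg -> rot about tool x -0.145 rad (1.2 rows), j6 end -144; shift tool cm x1.16 y0.03 z0.06 (lateral 0.07)
yawturn -171.7deg -> rot about tool x 2.997 rad (24.2 rows), j6 end 36; shift tool cm x1.16 y-0.03 z-0.06 (lateral 0.07)
t 7.38 p [0.3887 0.3303 0.0976] psi 176.2 tilt 0.02 j6 -139.7 F [-0.1 -0.6  0.9] Mz [ 0.12   0.088 -0.005] gap 50.1
-0.4340840131044388
```

View pics/s4.png

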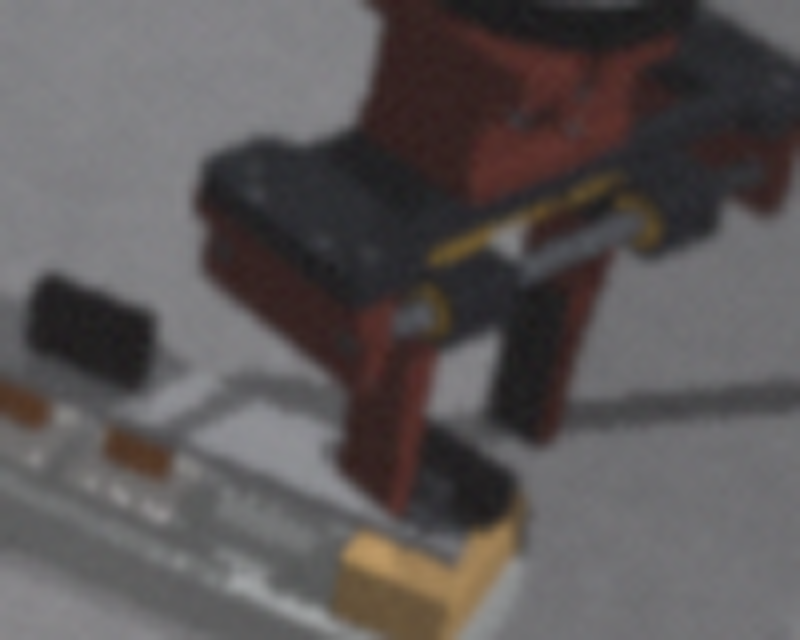

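{"api": "servo_tool", "payload": {
  "commands": [0.5, 0, 0, -0.06, 0, 0, 0.4, 0, 0, -0.06, 0, 0, 0.1, 0, 0, 0, 0, 0, 0, 0, 0, 0, 0, 0, 0, 0, 0, 0, 0, 0]
}}

```text
time_s: 7.9
ee_pos: [0.3887, 0.3303, 0.088]
tool_rot: [-148.4, 90.0, 34.7]
ft_force: [0.2, -0.2, -0.1]
finger_gap: 0.0501
```

{"api": "servo_tool", "payload": {
  "commands": [0, 0, 0, 0, 0, 0, 0, 0, 0, 0, 0, 0, 0, 0, 0, 0, 0, 0, 0, 0, 0, 0, 0, 0, 0, 0, 0, 0, 0, 0],
  "jaw": 0.6
}}

```text
time_s: 8.32
ee_pos: [0.3886, 0.3302, 0.0877]
tool_rot: [-159.3, 90.0, 24.0]
ft_force: [-0.7, -0.5, -0.3]
finger_gap: 0.0198
```

{"api": "servo_tool", "payload": {
  "commands": [0, 0, 0, 0, 0, 0, 0, 0, 0, 0, 0, 0, -0.02, 0, 0, 0.1, 0, 0, -0.02, 0, 0, 0.12, 0, 0, -0.02, 0, 0, 0.12, 0, 0]
}}

```text
time_s: 8.73
ee_pos: [0.3876, 0.3302, 0.0883]
tool_rot: [24.7, 89.9, -171.8]
ft_force: [-5.1, -0.6, 2.2]
finger_gap: 0.0115
```

{"api": "servo_tool", "payload": {
  "commands": [-0.02, 0, 0, 0.12, 0, 0, -0.02, 0, 0, 0.12, 0, 0, -0.02, 0, 0, 0.12, 0, 0, -0.02, 0, 0, 0.12, 0, 0, -0.02, 0, 0, 0.12, 0, 0]
}}

```text
time_s: 9.15
ee_pos: [0.3871, 0.3305, 0.0893]
tool_rot: [47.3, 89.8, 176.4]
ft_force: [-7.0, 0.2, 3.5]
finger_gap: 0.0118
```

```bash
python3 - <<'E'
from h import *
x,y=tl(0,.118); plan(x,y,.086,4.5); print(bot.observe()["effort"][5])
E
```

```text
yawturn 55.4deg -> rot about tool x -0.966 rad (7.8 rows), j6 end -144; shift tool cm x0.33 y0.07 z-0.10 (lateral 0.12)
yawturn -124.6deg -> rot about tool x 2.175 rad (17.5 rows), j6 end 36; shift tool cm x0.33 y-0.07 z0.10 (lateral 0.12)
t 9.15 p [0.3871 0.3305 0.0893] psi 129.1 tilt 0.19 j6 -92.6 F [-7.   0.2  3.5] Mz [0.165 1.243 0.139] gap 11.8
-1.8026422709226608
```

{"api": "servo_tool", "payload": {
  "commands": [-0.02, 0.06, 0.05, 0.12, 0, 0, -0.02, 0.06, 0.04, 0.12, 0, 0, -0.02, 0, 0, 0.12, 0, 0, -0.02, 0, 0, 0.12, 0, 0, -0.02, 0, 0, 0.12, 0, 0]
}}

```text
time_s: 9.57
ee_pos: [0.3866, 0.3311, 0.0905]
tool_rot: [11.6, 89.9, 106.4]
ft_force: [-2.7, 2.9, 0.2]
finger_gap: 0.0119
```

{"api": "servo_tool", "payload": {
  "commands": [-0.02, 0, 0, 0.12, 0, 0, -0.02, 0, 0, 0.12, 0, 0, -0.02, 0, 0, 0.12, 0, 0, -0.02, 0, 0, 0.12, 0, 0, -0.02, 0, 0, 0.12, 0, 0]
}}

```text
time_s: 9.98
ee_pos: [0.3867, 0.3316, 0.0916]
tool_rot: [32.6, 89.8, 92.9]
ft_force: [-2.4, 5.4, 0.1]
finger_gap: 0.0114
```

{"api": "servo_tool", "payload": {
  "commands": [-0.02, 0, 0, 0.12, 0, 0, -0.02, 0, 0, 0.12, 0, 0, -0.02, 0, 0, 0.12, 0, 0, -0.02, 0, 0, 0.12, 0, 0, -0.02, 0, 0, 0.1, 0, 0]
}}

```text
time_s: 10.4
ee_pos: [0.3871, 0.332, 0.0926]
tool_rot: [50.1, 89.8, 77.3]
ft_force: [0.9, 6.3, 0.0]
finger_gap: 0.0118
```

```bash
python3 - <<'E'
from h import *
x,y=tl(0,.118); plan(x,y,.086,4.5); print(bot.observe()["effort"][5])
E
```

```text
yawturn -22.7deg -> rot about tool x 0.395 rad (3.2 rows), j6 end 36; shift tool cm x0.66 y-0.22 z0.08 (lateral 0.24)
yawturn 157.3deg -> rot about tool x -2.746 rad (22.1 rows), j6 end -144; shift tool cm x0.66 y0.22 z-0.09 (lateral 0.23)
t 10.4 p [0.3871 0.332  0.0926] psi 27.2 tilt 0.24 j6 9.5 F [0.9 6.3 0. ] Mz [1.145 0.016 0.037] gap 11.8
-1.2331769987940788
```

{"api": "servo_tool", "payload": {
  "commands": [-0.02, 0, 0, 0.1, 0, 0, -0.02, 0, 0, 0.06, 0, 0, 0, 0, 0, 0, 0, 0]
}}

```text
time_s: 10.65
ee_pos: [0.3872, 0.3321, 0.093]
tool_rot: [55.7, 89.7, 73.8]
ft_force: [0.4, 6.9, -1.4]
finger_gap: 0.0118
```

```bash
python3 - <<'E'
from h import *
x,y=tl(0,.118); plan(x,y,.086,4.5); print(bot.observe()["effort"][5])
E
```

```text
yawturn -13.6deg -> rot about tool x 0.238 rad (1.9 rows), j6 end 36; shift tool cm x0.70 y-0.23 z0.07 (lateral 0.24)
yawturn 166.4deg -> rot about tool x -2.904 rad (23.4 rows), j6 end -144; shift tool cm x0.70 y0.23 z-0.07 (lateral 0.24)
t 10.65 p [0.3872 0.3321 0.093 ] psi 18.1 tilt 0.26 j6 18.6 F [ 0.4  6.9 -1.4] Mz [ 1.153 -0.06  -0.038] gap 11.8
0.8220385015010834
```

{"api": "servo_tool", "payload": {
  "commands": [0, 0, 0, 0.04, 0, 0, 0, 0, 0, 0.02, 0, 0, 0, 0, 0, 0, 0, 0]
}}

```text
time_s: 10.9
ee_pos: [0.3873, 0.3321, 0.0931]
tool_rot: [57.5, 89.7, 72.4]
ft_force: [0.9, 6.7, -1.2]
finger_gap: 0.0117
```

```bash
python3 - <<'E'
from h import *
x,y=tl(0,.118); plan(x,y,.086,4.5); print(bot.observe()["effort"][5])
E
```

```text
yawturn -10.3deg -> rot about tool x 0.180 rad (1.5 rows), j6 end 36; shift tool cm x0.71 y-0.23 z0.06 (lateral 0.24)
yawturn 169.7deg -> rot about tool x -2.961 rad (23.9 rows), j6 end -144; shift tool cm x0.71 y0.23 z-0.07 (lateral 0.24)
t 10.9 p [0.3873 0.3321 0.0931] psi 14.8 tilt 0.26 j6 21.9 F [ 0.9  6.7 -1.2] Mz [ 1.154 -0.058 -0.037] gap 11.7
0.33537883311510086
```

{"api": "servo_tool", "payload": {
  "commands": [0, 0, 0, 0, 0, 0, 0, 0, 0, 0, 0, 0, -0.5, 0, 0, 0, 0, 0, -2, 0, 0, 0, 0, 0, -2, 0, 0, 0, 0, 0],
  "jaw": 4.5
}}

```text
time_s: 11.32
ee_pos: [0.3865, 0.3295, 0.1372]
tool_rot: [-152.1, 89.8, -137.3]
ft_force: [-0.1, 0.4, 0.3]
finger_gap: 0.0417
```

```bash
sed -i 's/^TR=.*/TR=(.4275,.2205,20.)/' h.py; python3 - <<'E'
from h import *
x,y=tl(0,-.118); plan(x,y,.088,20)
E
```

```text
yawturn 5.2deg -> rot about tool x -0.090 rad (0.7 rows), j6 end -7; shift tool cm x4.95 y-23.44 z0.14 (lateral 23.44)
t 11.32 p [0.3865 0.3295 0.1372] psi 14.8 tilt 0.17 j6 21.8 F [-0.1  0.4  0.3] Mz [ 0.009  0.087 -0.048] gap 41.7
```

{"api": "servo_tool", "payload": {
  "commands": [0, 0, 0, -0.09, 0, 0, 0, -3.9, 0.03, 0, 0, 0, 0, -3.9, 0.03, 0, 0, 0, 0, -3.9, 0.03, 0, 0, 0, 0, -3.9, 0.03, 0, 0, 0]
}}

```text
time_s: 11.73
ee_pos: [0.4417, 0.1825, 0.1381]
tool_rot: [-41.5, 90.0, -21.5]
ft_force: [0.3, 0.1, -0.1]
finger_gap: 0.0448
```

{"api": "servo_tool", "payload": {
  "commands": [0, -3.9, 0.02, 0, 0, 0, 0, -3.94, 0, 0, 0, 0, 1, 0, 0, 0, 0, 0, 0, 0, 0, 0, 0, 0, 0, 0, 0, 0, 0, 0]
}}

```text
time_s: 12.15
ee_pos: [0.4681, 0.1104, 0.1272]
tool_rot: [152.8, 89.9, 172.7]
ft_force: [-0.3, 0.5, 0.2]
finger_gap: 0.045
```

```bash
python3 - <<'E'
from h import *
x,y=tl(0,-.118); plan(x,y,.088,20)
d=cap("top"); e=cap("scene")
crop(d,190,200,130,80,6,"t5",traymodel(TR[0],TR[1],np.radians(20))); crop(e,310,130,130,110,6,"s5")
E
```

```text
yawturn 0.1deg -> rot about tool x -0.001 rad (0.0 rows), j6 end -7; shift tool cm x3.92 y-0.07 z-0.04 (lateral 0.08)
t 12.15 p [0.4681 0.1104 0.1272] psi 19.9 tilt 0.09 j6 -10.7 F [-0.3  0.5  0.2] Mz [-0.096  0.03  -0.015] gap 45.0
```

View pics/t5.png

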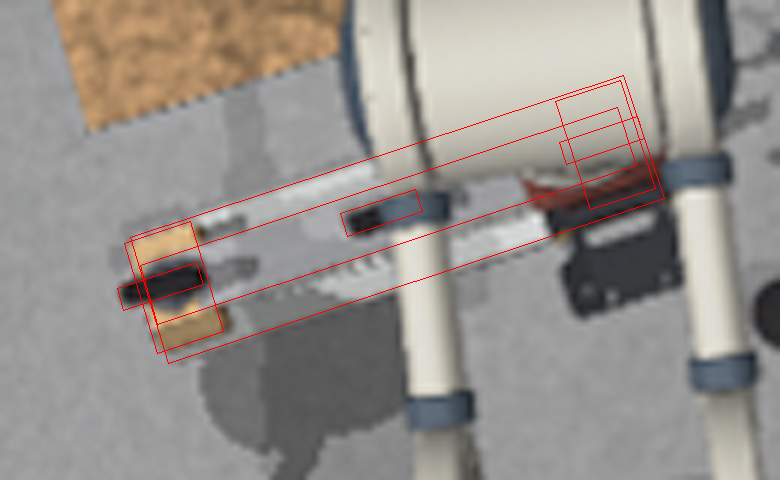

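View pics/s5.png

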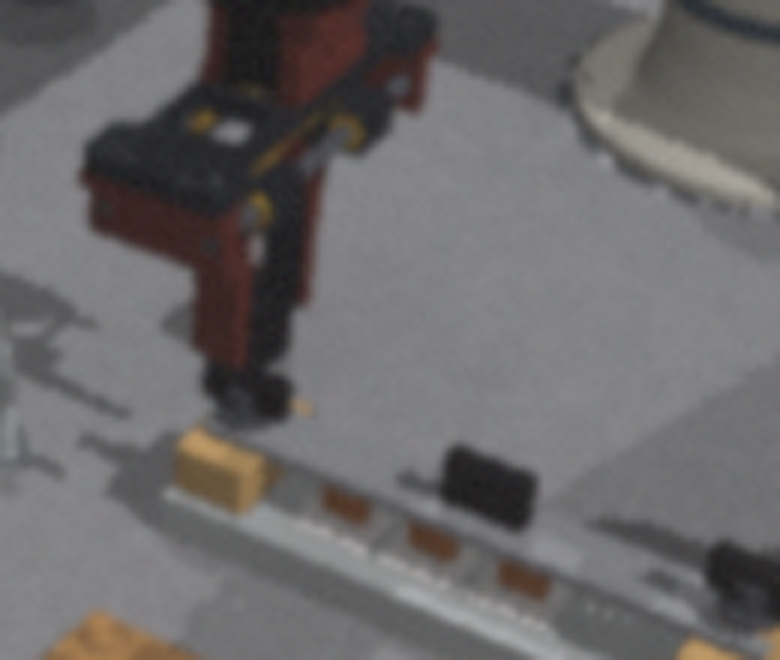

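{"api": "servo_tool", "payload": {
  "commands": [1.3, 0, 0, 0, 0, 0, 1.3, 0, 0, 0, 0, 0, 0.8, 0, 0, 0, 0, 0, 0.5, 0, 0, 0, 0, 0, 0, 0, 0, 0, 0, 0]
}}

```text
time_s: 12.67
ee_pos: [0.4673, 0.1106, 0.0863]
tool_rot: [169.7, 89.8, -170.3]
ft_force: [-0.1, -0.2, -0.2]
finger_gap: 0.0451
```

{"api": "servo_tool", "payload": {
  "commands": [0, 0, 0, 0, 0, 0, 0, 0, 0, 0, 0, 0, 0, 0, 0, 0, 0, 0, 0, 0, 0, 0, 0, 0, 0, 0, 0, 0, 0, 0],
  "jaw": 0.6
}}

```text
time_s: 13.08
ee_pos: [0.4681, 0.1102, 0.089]
tool_rot: [177.2, 89.9, -162.9]
ft_force: [-10.9, -0.5, 5.9]
finger_gap: 0.0152
```

{"api": "servo_tool", "payload": {
  "commands": [0, 0, 0, 0, 0, 0, 0, 0, 0, -0.04, 0, 0, 0, 0, 0, -0.04, 0, 0, 0, 0, 0, -0.04, 0, 0, 0, 0, 0, -0.04, 0, 0]
}}

```text
time_s: 13.5
ee_pos: [0.4666, 0.1099, 0.0892]
tool_rot: [166.2, 89.7, -164.6]
ft_force: [-10.9, -1.8, 7.9]
finger_gap: 0.0117
```

```bash
python3 - <<'E'
from h import *
x,y=tl(0,-.118); plan(x,y,.088,20); print(bot.observe()["effort"][5])
E
```

```text
yawturn -9.3deg -> rot about tool x 0.162 rad (1.3 rows), j6 end -7; shift tool cm x0.12 y-0.06 z0.11 (lateral 0.13)
t 13.5 p [0.4666 0.1099 0.0892] psi 29.3 tilt 0.29 j6 -20.1 F [-10.9  -1.8   7.9] Mz [-0.557  1.955 -0.08 ] gap 11.7
0.5257466062903404
```

{"api": "servo_tool", "payload": {
  "commands": [-0.06, 0.05, -0.09, -0.1, 0, 0, -0.02, 0.05, -0.08, -0.12, 0, 0, -0.02, 0, 0, -0.12, 0, 0, -0.02, 0, 0, -0.12, 0, 0, -0.02, 0, 0, -0.12, 0, 0]
}}

```text
time_s: 13.92
ee_pos: [0.466, 0.1095, 0.0904]
tool_rot: [166.6, 89.9, -130.8]
ft_force: [-3.7, -3.6, 3.2]
finger_gap: 0.0117
```

```bash
python3 - <<'E'
from h import *
x,y=tl(0,-.118); plan(x,y,.088,20); print(bot.observe()["effort"][5])
E
```

```text
yawturn -42.7deg -> rot about tool x 0.745 rad (6.0 rows), j6 end -7; shift tool cm x0.24 y-0.06 z0.18 (lateral 0.19)
t 13.92 p [0.466  0.1095 0.0904] psi 62.7 tilt 0.13 j6 -53.5 F [-3.7 -3.6  3.2] Mz [-0.606  0.687 -0.074] gap 11.7
1.8040890991687775
```

{"api": "servo_tool", "payload": {
  "commands": [-0.02, 0, -0.05, -0.12, 0, 0, -0.02, 0, 0, -0.12, 0, 0, -0.02, 0, 0, -0.12, 0, 0, -0.02, 0, 0, -0.12, 0, 0, -0.02, 0, 0, -0.12, 0, 0]
}}

```text
time_s: 14.33
ee_pos: [0.4658, 0.109, 0.0914]
tool_rot: [139.5, 89.9, -123.5]
ft_force: [-3.9, -3.8, 2.7]
finger_gap: 0.0117
```

{"api": "servo_tool", "payload": {
  "commands": [-0.02, 0, 0, -0.12, 0, 0, -0.02, 0, 0, -0.12, 0, 0, -0.02, 0, 0, -0.12, 0, 0, -0.02, 0, 0, -0.12, 0, 0, -0.02, 0, 0, -0.12, 0, 0]
}}

```text
time_s: 14.75
ee_pos: [0.466, 0.1085, 0.0925]
tool_rot: [121.4, 89.8, -107.1]
ft_force: [-3.1, -5.8, 3.4]
finger_gap: 0.0118
```

{"api": "servo_tool", "payload": {
  "commands": [-0.02, 0, 0, -0.12, 0, 0, -0.02, 0, 0, -0.12, 0, 0, -0.02, 0, 0, -0.12, 0, 0, 0, 0, 0, 0, 0, 0]
}}

```text
time_s: 15.08
ee_pos: [0.4663, 0.1084, 0.0932]
tool_rot: [116.5, 89.8, -91.4]
ft_force: [1.1, -1.9, 0.6]
finger_gap: 0.0117
```

```bash
python3 - <<'E'
from h import *
x,y=tl(0,-.118); plan(x,y,.088,20); print(bot.observe()["effort"][5])
E
```

```text
yawturn -132.1deg -> rot about tool x 2.305 rad (18.6 rows), j6 end -7; shift tool cm x0.52 y0.06 z0.19 (lateral 0.20)
t 15.08 p [0.4663 0.1084 0.0932] psi 152.1 tilt 0.17 j6 -143.0 F [ 1.1 -1.9  0.6] Mz [-0.232 -0.165  0.034] gap 11.7
-1.546894758939743
```

{"api": "servo_tool", "payload": {
  "commands": [0, 0, 0, 0, 0, 0, 0, 0, 0, 0, 0, 0, 0, 0, 0, 0, 0, 0, -1, 0, 0, 0.12, 0, 0, -1.5, 0, 0, 0.12, 0, 0],
  "jaw": 5
}}

```text
time_s: 15.5
ee_pos: [0.4653, 0.11, 0.1161]
tool_rot: [46.2, 89.8, -176.1]
ft_force: [-0.1, 0.1, 0.1]
finger_gap: 0.0419
```

{"api": "servo_tool", "payload": {
  "commands": [0, 0, 0, 0.12, 0, 0, 0, 0, 0, 0.12, 0, 0, 0, 0, 0, 0.12, 0, 0, 0, 0, 0, 0.12, 0, 0, 0, 0, 0, 0.12, 0, 0]
}}

```text
time_s: 15.92
ee_pos: [0.4663, 0.1102, 0.1176]
tool_rot: [-35.2, 90.0, 68.1]
ft_force: [0.6, 0.3, 0.4]
finger_gap: 0.0504
```

{"api": "servo_tool", "payload": {
  "commands": [0, 0, 0, 0.12, 0, 0, 0, 0, 0, 0.12, 0, 0, 0, 0, 0, 0.12, 0, 0, 0, 0, 0, 0.12, 0, 0, 0, 0, 0, 0.12, 0, 0]
}}

```text
time_s: 16.33
ee_pos: [0.4663, 0.1102, 0.1176]
tool_rot: [22.6, 90.0, 91.6]
ft_force: [-0.6, -0.4, 0.1]
finger_gap: 0.0499
```

{"api": "servo_tool", "payload": {
  "commands": [0, 0, 0, 0.12, 0, 0, 0, 0, 0, 0.12, 0, 0, 0, 0, 0, 0.12, 0, 0, 0, 0, 0, 0.12, 0, 0, 0, 0, 0, 0.12, 0, 0]
}}

```text
time_s: 16.75
ee_pos: [0.4663, 0.1102, 0.1176]
tool_rot: [54.0, 90.0, 88.6]
ft_force: [-1.3, -0.0, 0.4]
finger_gap: 0.0499
```

{"api": "servo_tool", "payload": {
  "commands": [0, 0, 0, 0.12, 0, 0, 0, 0, 0, 0.12, 0, 0, 0, 0, 0, 0.12, 0, 0, 0, 0, 0, 0.12, 0, 0, 0, 0, 0, 0.12, 0, 0]
}}

```text
time_s: 17.17
ee_pos: [0.4663, 0.1102, 0.1176]
tool_rot: [95.8, 90.0, 96.0]
ft_force: [-0.4, -0.8, 0.7]
finger_gap: 0.0503
```

{"api": "servo_tool", "payload": {
  "commands": [0, 0, 0, 0.12, 0, 0, 0, 0, 0, 0.12, 0, 0, 0, 0, 0, 0.12, 0, 0, 0, 0, 0, 0.12, 0, 0, 0, 0, 0, 0, 0, 0]
}}

```text
time_s: 17.58
ee_pos: [0.4664, 0.1101, 0.1176]
tool_rot: [94.0, 90.0, 66.8]
ft_force: [-0.1, -0.1, -0.9]
finger_gap: 0.05
```

```bash
sed -i 's/^TR=.*/TR=(.4262,.2200,19.4)/' h.py; python3 - <<'E'
from h import *
x,y=tl(0,-.118);print(x,y); plan(x,y,.092,-28)
d=cap("top"); e=cap("scene")
crop(e,310,130,100,80,8,"s6")
E
```

```text
0.465395013562277 0.1086997263621831
yawturn -0.8deg -> rot about tool x 0.013 rad (0.1 rows), j6 end 41; shift tool cm x2.56 y-0.17 z-0.02 (lateral 0.17)
yawturn 179.2deg -> rot about tool x -3.128 rad (25.2 rows), j6 end -139; shift tool cm x2.56 y0.17 z0.02 (lateral 0.17)
t 17.58 p [0.4664 0.1101 0.1176] psi -27.2 tilt 0.02 j6 36.4 F [-0.1 -0.1 -0.9] Mz [-0.076  0.113  0.056] gap 50.0
```

View pics/s6.png

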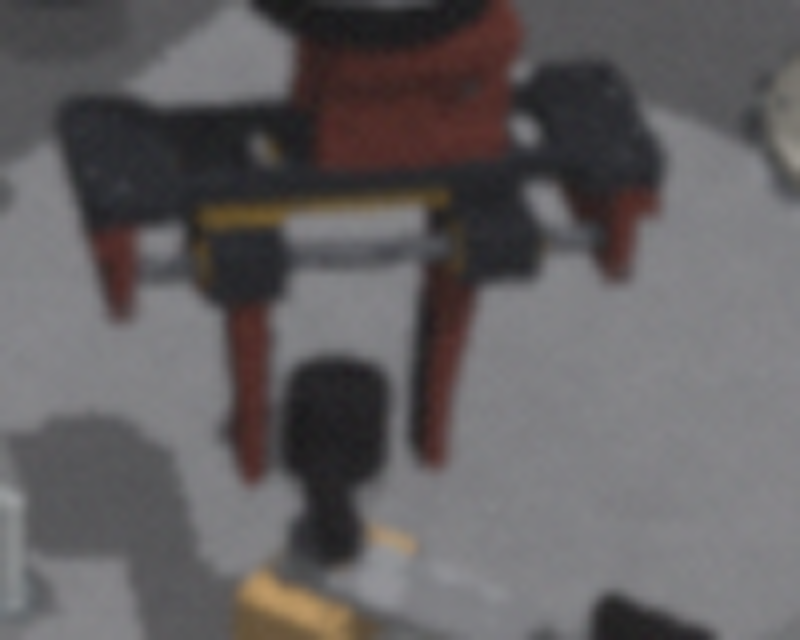

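{"api": "servo_tool", "payload": {
  "commands": [1, -0.1, 0, 0, 0, 0, 1, -0.05, 0, 0, 0, 0, 0.5, 0, 0, 0, 0, 0, 0, 0, 0, 0, 0, 0]
}}

```text
time_s: 18.02
ee_pos: [0.4644, 0.1084, 0.0901]
tool_rot: [-144.7, 89.8, -171.7]
ft_force: [0.1, -0.5, -0.3]
finger_gap: 0.0502
```

{"api": "servo_tool", "payload": {
  "commands": [0, 0, 0, 0, 0, 0, 0, 0, 0, 0, 0, 0, 0, 0, 0, 0, 0, 0, 0, 0, 0, 0, 0, 0, 0, 0, 0, 0, 0, 0],
  "jaw": 0.6
}}

```text
time_s: 18.43
ee_pos: [0.4658, 0.1086, 0.093]
tool_rot: [37.3, 90.0, 10.3]
ft_force: [-0.2, -0.4, 0.7]
finger_gap: 0.0201
```

{"api": "servo_tool", "payload": {
  "commands": [0, 0, 0, 0, 0, 0, 0, 0, 0, 0, 0, 0, -0.02, 0, 0, -0.12, 0, 0, -0.02, 0, 0, -0.12, 0, 0, -0.02, 0, 0, -0.12, 0, 0]
}}

```text
time_s: 18.85
ee_pos: [0.4664, 0.1083, 0.0937]
tool_rot: [-4.7, 89.9, -10.8]
ft_force: [4.2, -1.3, -0.1]
finger_gap: 0.0114
```

{"api": "servo_tool", "payload": {
  "commands": [-0.02, 0, 0, -0.12, 0, 0, -0.02, 0, 0, -0.12, 0, 0, -0.02, 0, 0, -0.12, 0, 0, 0, 0, 0, -0.06, 0, 0, 0, 0, 0, 0, 0, 0]
}}

```text
time_s: 19.27
ee_pos: [0.4666, 0.1083, 0.0944]
tool_rot: [-24.4, 89.8, -6.6]
ft_force: [4.4, -1.4, -0.1]
finger_gap: 0.0117
```

```bash
python3 - <<'E'
from h import *
x,y=tl(0,-.118);print(x,y); plan(x,y,.092,20);print(bot.observe()["effort"][5])
E
```

```text
0.465395013562277 0.1086997263621831
yawturn 2.2deg -> rot about tool x -0.038 rad (0.3 rows), j6 end -7; shift tool cm x0.24 y0.08 z-0.10 (lateral 0.13)
t 19.27 p [0.4666 0.1083 0.0944] psi 17.8 tilt 0.16 j6 -8.8 F [ 4.4 -1.4 -0.1] Mz [-0.314 -0.728  0.084] gap 11.7
-0.924000833183527
```

{"api": "servo_tool", "payload": {
  "commands": [-0.02, 0, 0, -0.08, 0, 0, 0, 0, 0, -0.04, 0, 0, 0, 0, 0, 0, 0, 0]
}}

```text
time_s: 19.52
ee_pos: [0.4666, 0.1084, 0.0946]
tool_rot: [-30.4, 89.8, -5.9]
ft_force: [4.8, -1.3, 0.3]
finger_gap: 0.0116
```

{"api": "servo_tool", "payload": {
  "commands": [0, 0, 0, -0.03, 0, 0, 0, 0, 0, 0, 0, 0]
}}

```text
time_s: 19.68
ee_pos: [0.4667, 0.1084, 0.0946]
tool_rot: [-31.5, 89.8, -5.3]
ft_force: [4.9, -0.8, -0.4]
finger_gap: 0.0123
```

```bash
python3 - <<'E'
from h import *
x,y=tl(0,-.118);print(x,y); plan(x,y,.092,20);print(bot.observe()["effort"][5])
E
```

```text
0.465395013562277 0.1086997263621831
yawturn -6.2deg -> rot about tool x 0.108 rad (0.9 rows), j6 end -7; shift tool cm x0.26 y0.07 z-0.11 (lateral 0.13)
t 19.68 p [0.4667 0.1084 0.0946] psi 26.2 tilt 0.16 j6 -17.2 F [ 4.9 -0.8 -0.4] Mz [-0.301 -0.836 -0.033] gap 12.3
-0.38043055683374405
```

{"api": "servo_tool", "payload": {
  "commands": [0, 0, 0, 0, 0, 0, 0, 0, 0, 0, 0, 0, -0.5, 0, 0, 0, 0, 0, -2, 0, 0, 0.1, 0, 0, -2, 0, 0, 0, 0, 0],
  "jaw": 4.5
}}

```text
time_s: 20.1
ee_pos: [0.4645, 0.1086, 0.1385]
tool_rot: [164.5, 89.8, -175.2]
ft_force: [0.1, 0.2, 0.8]
finger_gap: 0.0418
```

```bash
python3 - <<'E'
from h import *
plan(TR[0],TR[1],.084,19.4)
E
```

```text
yawturn -0.8deg -> rot about tool x 0.015 rad (0.1 rows), j6 end 8; shift tool cm x5.46 y11.77 z0.11 (lateral 11.77)
t 20.1 p [0.4645 0.1086 0.1385] psi 20.2 tilt 0.21 j6 -11.2 F [0.1 0.2 0.8] Mz [-0.048  0.033  0.004] gap 41.8
```

{"api": "servo_tool", "payload": {
  "commands": [0, 3.9, 0.03, 0.015, 0, 0, 0, 3.9, 0.03, 0, 0, 0, 0, 3.97, 0.05, 0, 0, 0, 1, 0, 0, 0, 0, 0, 0, 0, 0, 0, 0, 0]
}}

```text
time_s: 20.52
ee_pos: [0.4249, 0.2209, 0.1276]
tool_rot: [-179.0, 89.8, -159.1]
ft_force: [-0.7, -0.9, -0.1]
finger_gap: 0.0447
```

```bash
python3 - <<'E'
from h import *
plan(TR[0],TR[1],.084,19.4)
d=cap("top"); e=cap("scene")
L=traymodel(TR[0],TR[1],np.radians(TR[2]))
crop(d,190,190,130,90,6,"t7",L); crop(e,320,150,150,110,5,"s7")
E
```

```text
yawturn -0.5deg -> rot about tool x 0.009 rad (0.1 rows), j6 end 8; shift tool cm x4.36 y-0.13 z0.11 (lateral 0.17)
t 20.52 p [0.4249 0.2209 0.1276] psi 19.9 tilt 0.15 j6 3.5 F [-0.7 -0.9 -0.1] Mz [-0.092  0.013 -0.046] gap 44.7
```

View pics/t7.png

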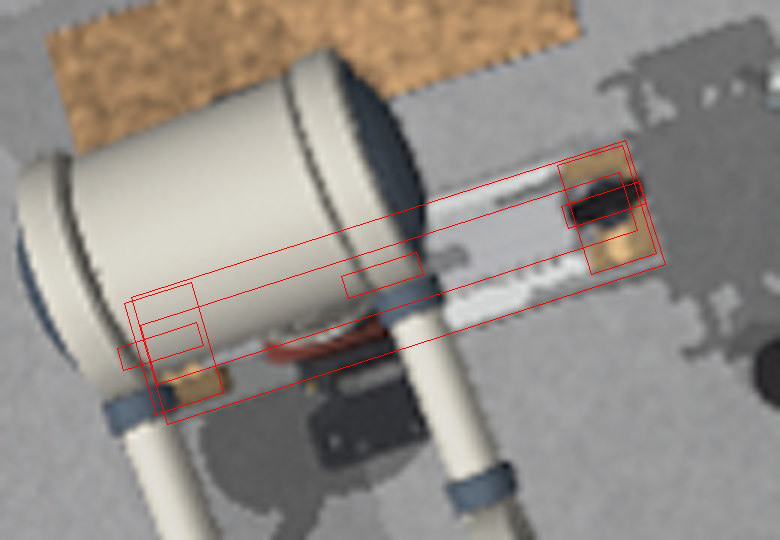

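View pics/s7.png

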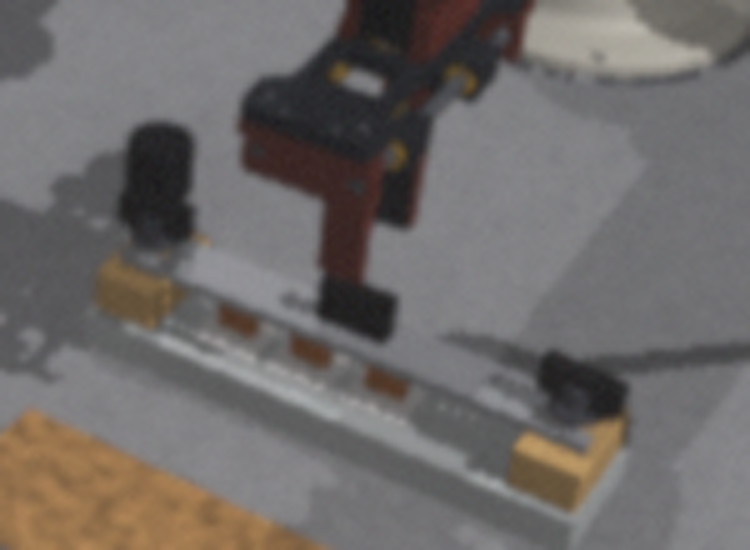

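{"api": "servo_tool", "payload": {
  "commands": [1.5, -0.05, 0.06, 0, 0, 0, 1.5, 0, 0, 0, 0, 0, 0.8, 0, 0, 0, 0, 0, 0.4, 0, 0, 0, 0, 0, 0, 0, 0, 0, 0, 0]
}}

```text
time_s: 21.03
ee_pos: [0.4271, 0.2183, 0.0862]
tool_rot: [-172.9, 89.9, -153.3]
ft_force: [-0.5, -0.8, 0.5]
finger_gap: 0.0448
```

{"api": "servo_tool", "payload": {
  "commands": [0, 0, 0, 0, 0, 0, 0, 0, 0, 0, 0, 0, 0, 0, 0, 0, 0, 0, 0, 0, 0, 0, 0, 0, 0, 0, 0, 0, 0, 0],
  "jaw": 0.6,
  "force": 45
}}

```text
time_s: 21.45
ee_pos: [0.4274, 0.2194, 0.0875]
tool_rot: [2.8, 90.0, 22.5]
ft_force: [0.4, -0.3, 0.5]
finger_gap: 0.0153
```

{"api": "servo_tool", "payload": {
  "commands": [0, 0, 0, 0, 0, 0, 0, 0, 0, 0, 0, 0, 0, 0, 0, 0, 0, 0]
}}

```text
time_s: 21.7
ee_pos: [0.4274, 0.2195, 0.0874]
tool_rot: [7.2, 90.0, 26.9]
ft_force: [0.8, -0.3, 2.1]
finger_gap: 0.0118
```

```bash
python3 - <<'E'
from h import *
plan(TR[0],TR[1],.084,19.4)
E
```

```text
yawturn -0.3deg -> rot about tool x 0.005 rad (0.0 rows), j6 end 8; shift tool cm x0.34 y0.09 z-0.09 (lateral 0.13)
t 21.7 p [0.4274 0.2195 0.0874] psi 19.7 tilt 0.04 j6 3.4 F [ 0.8 -0.3  2.1] Mz [ 0.014  0.013 -0.029] gap 11.8
```

{"api": "servo_tool", "payload": {
  "commands": [-0.15, 0, 0, 0, 0, 0, 0, 0, 0.5, 0, 0, 0, 0, 0, 1, 0, 0, 0, 0, 0, 1, 0, 0, 0, 0, 0, 1, 0, 0, 0]
}}

```text
time_s: 22.12
ee_pos: [0.4604, 0.2312, 0.0878]
tool_rot: [-174.4, 89.9, -154.7]
ft_force: [0.0, 0.2, -3.0]
finger_gap: 0.0117
```

{"api": "servo_tool", "payload": {
  "commands": [0, 0, 1, 0, 0, 0, 0, 0, 1, 0, 0, 0, 0, 0, 0, 0, 0, 0]
}}

```text
time_s: 22.37
ee_pos: [0.4799, 0.2381, 0.0876]
tool_rot: [-169.0, 90.0, -149.3]
ft_force: [-0.3, 0.7, -2.8]
finger_gap: 0.0118
```

```bash
python3 - <<'E'
from h import *
plan(.5605,.2775,.12,19.3)
d=cap("top"); e=cap("scene")
crop(d,190,170,130,100,6,"t8"); crop(e,310,150,160,120,5,"s8")
E
```

```text
yawturn -0.4deg -> rot about tool x 0.007 rad (0.1 rows), j6 end 7; shift tool cm x-3.25 y1.06 z8.91 (lateral 8.97)
t 22.37 p [0.4799 0.2381 0.0876] psi 19.7 tilt 0.05 j6 3.1 F [-0.3  0.7 -2.8] Mz [-0.006 -0.045 -0.019] gap 11.8
```

View pics/s8.png

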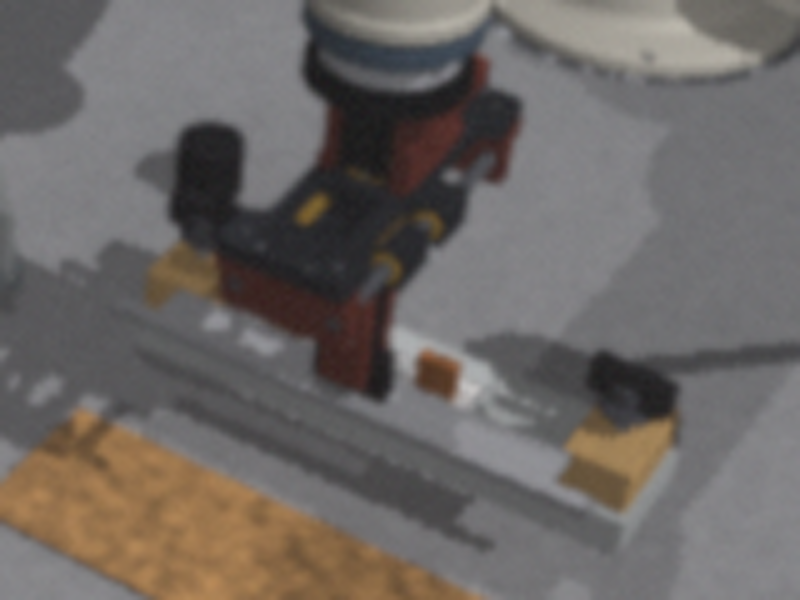

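{"api": "servo_tool", "payload": {
  "commands": [-1, 0, 0, 0, 0, 0, 0, 0.3, 2, 0.007, 0, 0, 0, 0.3, 2.4, 0, 0, 0, 0, 0.3, 2.4, 0, 0, 0, 0, 0.1, 2, 0, 0, 0]
}}

```text
time_s: 22.88
ee_pos: [0.5594, 0.2772, 0.0996]
tool_rot: [12.8, 89.9, 32.1]
ft_force: [0.9, 0.3, -1.8]
finger_gap: 0.0122
```

{"api": "servo_tool", "payload": {
  "commands": [0.5, 0, 0, 0, 0, 0, 1, 0, 0, 0, 0, 0, 0, 0, 0, 0, 0, 0]
}}

```text
time_s: 23.13
ee_pos: [0.5569, 0.2758, 0.081]
tool_rot: [-175.7, 89.7, -156.4]
ft_force: [-1.1, -0.6, -3.7]
finger_gap: 0.0118
```

```bash
python3 - <<'E'
from h import *
plan(.559,.2775,.0434,19.3)
d=cap("top"); e=cap("scene")
M=box(.559,.2775,np.radians(19.3),(0,0,0),(.09,.28,.004))[1:2]
crop(d,190,170,130,100,6,"t9",M); crop(e,290,170,160,140,5,"s9",M)
E
```

```text
yawturn -0.0deg -> rot about tool x 0.000 rad (0.0 rows), j6 end 7; shift tool cm x3.76 y0.09 z0.27 (lateral 0.28)
t 23.13 p [0.5569 0.2758 0.081 ] psi 19.3 tilt 0.25 j6 3.9 F [-1.1 -0.6 -3.7] Mz [-0.035  0.042  0.007] gap 11.8
```

View pics/s9.png

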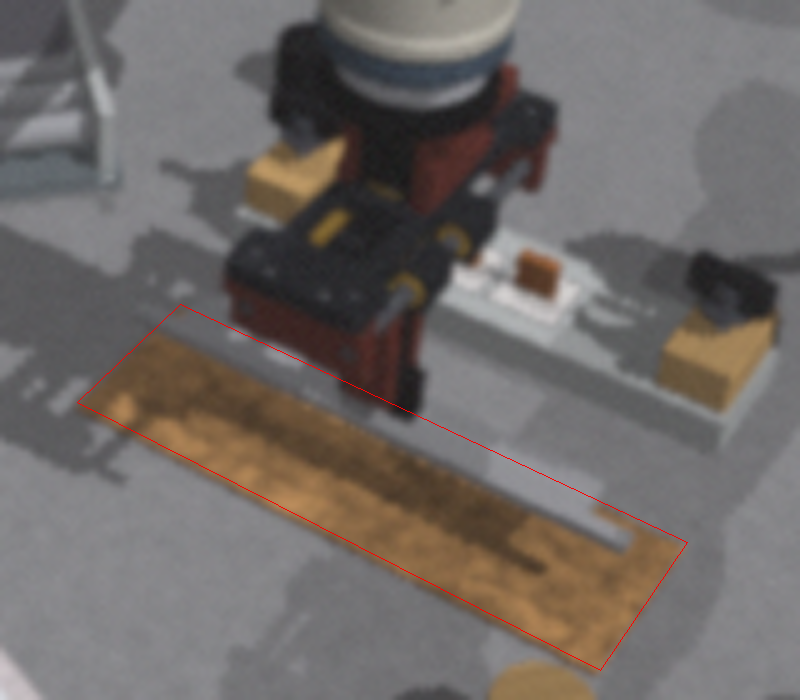

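View pics/t9.png

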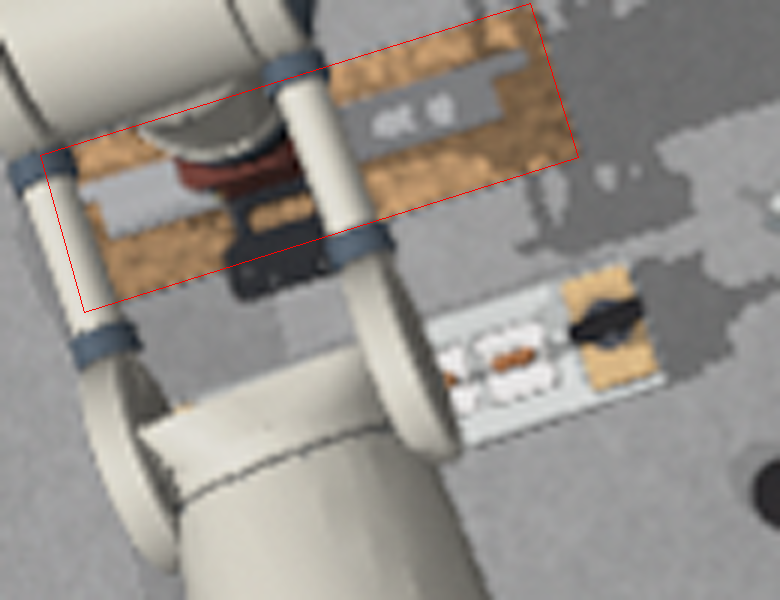

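{"api": "servo_tool", "payload": {
  "commands": [1.2, 0, 0.1, 0, 0, 0, 1.2, 0, 0.1, 0, 0, 0, 0.8, 0, 0, 0, 0, 0, 0.3, 0, 0, 0, 0, 0, 0, 0, 0, 0, 0, 0]
}}

```text
time_s: 23.65
ee_pos: [0.5595, 0.2767, 0.0464]
tool_rot: [-175.7, 89.8, -156.4]
ft_force: [0.2, 0.5, -2.8]
finger_gap: 0.0116
```

{"api": "servo_tool", "payload": {
  "commands": [0.1, 0, 0, 0, 0, 0, 0.1, 0, 0, 0, 0, 0, 0, 0, 0, 0, 0, 0]
}}

```text
time_s: 23.9
ee_pos: [0.5608, 0.2773, 0.047]
tool_rot: [2.6, 90.0, 21.9]
ft_force: [0.0, -0.7, -1.5]
finger_gap: 0.0119
```

```bash
python3 - <<'E'
from h import *
plan(.559,.2775,.0434,19.3)
E
```

```text
yawturn -0.0deg -> rot about tool x 0.000 rad (0.0 rows), j6 end 7; shift tool cm x0.36 y0.08 z-0.16 (lateral 0.18)
t 23.9 p [0.5608 0.2773 0.047 ] psi 19.3 tilt 0.05 j6 3.9 F [ 0.  -0.7 -1.5] Mz [-0.067  0.06  -0.028] gap 11.9
```

{"api": "servo_tool", "payload": {
  "commands": [0.1, 0, 0, 0, 0, 0, 0.1, 0, 0, 0, 0, 0, 0.1, 0, 0, 0, 0, 0, 0, 0, 0, 0, 0, 0]
}}

```text
time_s: 24.23
ee_pos: [0.5605, 0.2772, 0.0435]
tool_rot: [-1.9, 90.0, 17.4]
ft_force: [-0.2, -0.1, -1.8]
finger_gap: 0.0115
```

```bash
python3 - <<'E'
from h import *
plan(.559,.2775,.0434,19.3)
E
```

```text
yawturn -0.0deg -> rot about tool x 0.000 rad (0.0 rows), j6 end 7; shift tool cm x0.01 y0.08 z-0.13 (lateral 0.16)
t 24.23 p [0.5605 0.2772 0.0435] psi 19.3 tilt 0.01 j6 3.9 F [-0.2 -0.1 -1.8] Mz [-0.064  0.053  0.04 ] gap 11.5
```

{"api": "servo_tool", "payload": {
  "commands": [0.08, 0, 0, 0, 0, 0, 0, 0, 0, 0, 0, 0]
}}

```text
time_s: 24.4
ee_pos: [0.5606, 0.2772, 0.0435]
tool_rot: [-6.3, 90.0, 13.0]
ft_force: [-2.5, -1.5, 2.3]
finger_gap: 0.0114
```

{"api": "servo_tool", "payload": {
  "commands": [0.08, 0, 0, 0, 0, 0, 0, 0, 0, 0, 0, 0]
}}

```text
time_s: 24.57
ee_pos: [0.5606, 0.2772, 0.0435]
tool_rot: [-0.7, 90.0, 18.6]
ft_force: [-4.5, -1.9, 6.1]
finger_gap: 0.0114
```

{"api": "servo_tool", "payload": {
  "commands": [0.08, 0, 0, 0, 0, 0, 0, 0, 0, 0, 0, 0]
}}

```text
time_s: 24.73
ee_pos: [0.5606, 0.2772, 0.0434]
tool_rot: [-0.7, 90.0, 18.6]
ft_force: [-6.1, -2.5, 9.7]
finger_gap: 0.0118
```

Down on the mat. Release (just a little wider than the handle) and rise.

{"api": "servo_tool", "payload": {
  "commands": [-0.15, 0, 0, 0, 0, 0, 0, 0, 0, 0, 0, 0, 0, 0, 0, 0, 0, 0, 0, 0, 0, 0, 0, 0, -1, 0, 0, 0, 0, 0],
  "jaw": 4
}}

```text
time_s: 25.15
ee_pos: [0.5593, 0.2766, 0.0501]
tool_rot: [-175.7, 89.8, -156.4]
ft_force: [-0.6, -0.1, -1.4]
finger_gap: 0.039
```

{"api": "servo_tool", "payload": {
  "commands": [-2, 0, 0, 0, 0, 0, -2.5, 0, 0, 0, 0, 0, 0, 0, -3.5, 0, 0, 0, 0, 0, -3.5, 0, 0, 0, 0, 0, -3.5, 0, 0, 0]
}}

```text
time_s: 25.57
ee_pos: [0.4609, 0.2422, 0.0985]
tool_rot: [6.8, 89.9, 26.1]
ft_force: [-0.4, 0.4, 0.8]
finger_gap: 0.0398
```

{"api": "servo_tool", "payload": {
  "commands": [0, 3.5, -3, 0, 0, 0, 0, 3.5, 0, 0, 0, 0, 0, 0, 0, 0, 0, 0]
}}

```text
time_s: 25.82
ee_pos: [0.411, 0.2998, 0.0985]
tool_rot: [68.9, 89.8, 88.4]
ft_force: [0.7, 0.4, -0.5]
finger_gap: 0.0402
```

```bash
python3 - <<'E'
from h import *
d=cap("top","t10"); e=cap("scene","s10")
M=box(.559,.2775,np.radians(19.3),(0,0,0),(.09,.28,.004))[1:2]+traymodel(TR[0],TR[1],np.radians(TR[2]))[:1]
crop(d,190,160,130,100,6,"t10c",M); crop(e,290,170,160,140,5,"s10c",M)
for n in ("chip0","chip1","strap","tote"):
  for c in ("scene","top"):
    print(n,c,[(round(r["score"],2),[round(r["centre"][0]*640),round(r["centre"][1]*400)]) for r in bot.look_for(c,n)])
E
```

```text
chip0 scene [(0.64, [386, 223]), (0.58, [396, 227])]
chip0 top [(0.64, [261, 237]), (0.58, [274, 230])]
chip1 scene [(0.64, [386, 223]), (0.58, [396, 227])]
chip1 top [(0.64, [261, 237]), (0.58, [274, 230])]
strap scene [(0.75, [367, 261]), (0.72, [218, 148])]
strap top [(0.88, [239, 194])]
tote scene [(0.98, [281, 167]), (0.65, [244, 229]), (0.53, [348, 194])]
tote top [(0.6, [361, 199])]
```

View pics/t10c.png

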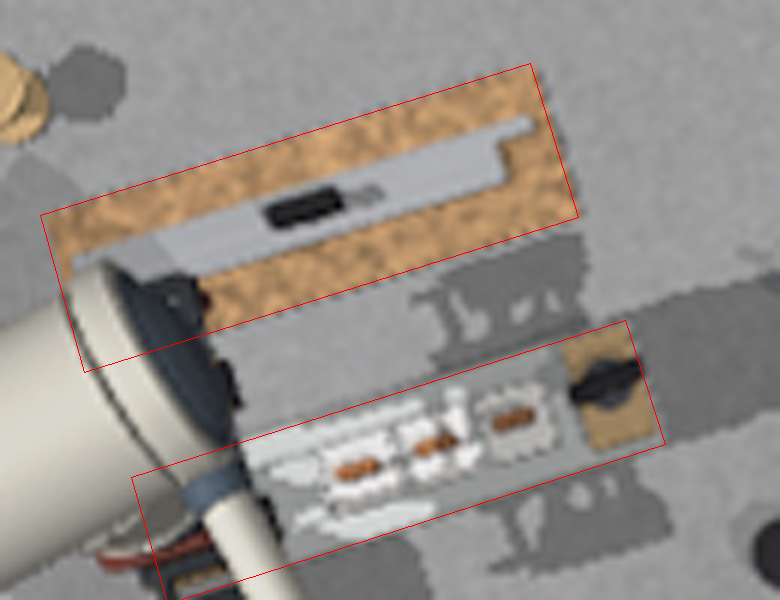

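View pics/s10c.png

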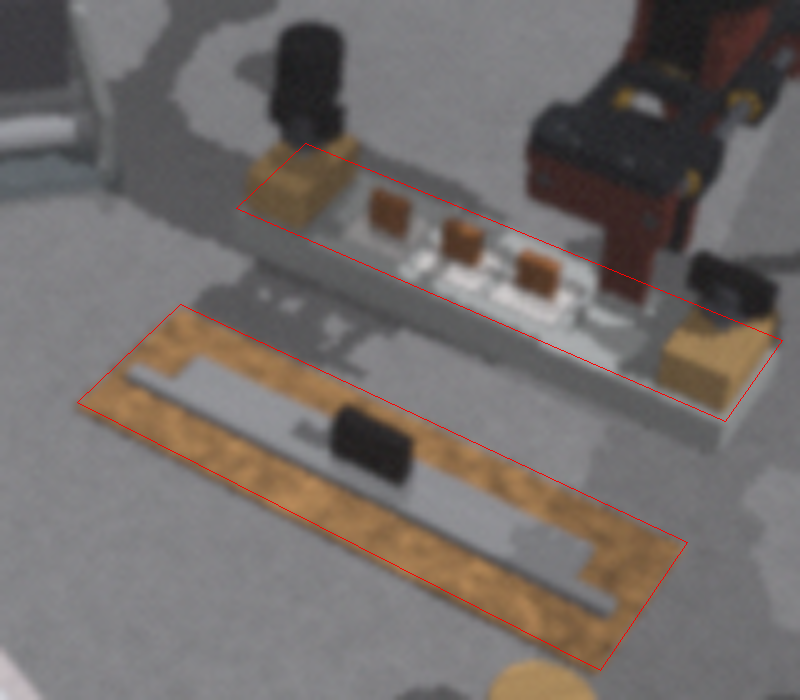

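View pics/s10.png

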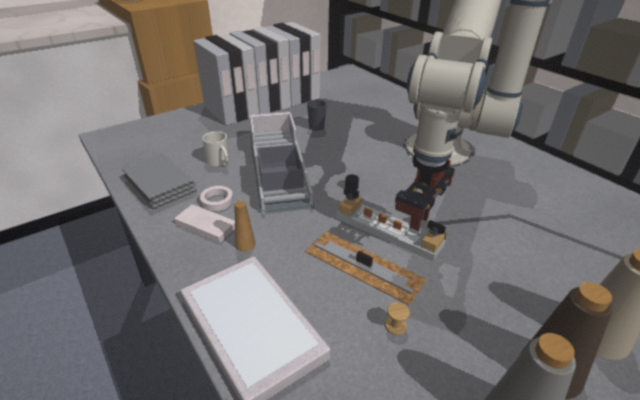

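View pics/t10.png

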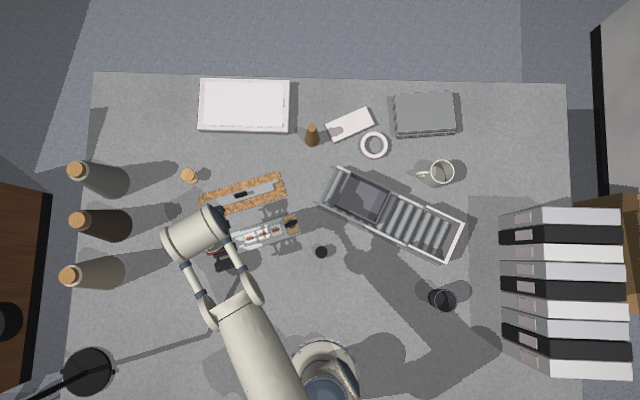

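```bash
cat >> h.py <<'E'
def lanemodel(x,y,a,tx=None):
    L=box(x,y,a,(0,0,0),(.43,.15,.052))[1:2]+box(x,y,a,(0,0,0),(.43,.125,.052))[1:2]
    L+=box(x,y,a,(.208,0,0),(.014,.15,.09))[1:2]
    if tx is not None:
        L+=box(x,y,a,(tx,0,.04),(.14,.116,.06))[1:2]+box(x,y,a,(tx,0,.04),(.132,.108,.06))[1:2]
    return L
E
python3 - <<'E'
from h import *
d=cap("top"); e=cap("scene")
pts=np.array([[465,223.75],[446.25,264.5]]); A=ray(d,pts,.09)
B=ray(d,[[337.5,166],[318.5,203.5]],.052); print(A,B)
c1=A.mean(0)[:2];c0=B.mean(0)[:2];v=c1-c0;print(np.linalg.norm(v)); a=np.arctan2(v[1],v[0]);c=(c0+c1)/2
print(c,np.degrees(a))
L=lanemodel(c[0],c[1],a,-.1)
crop(d,310,150,170,130,4,"t11",L); crop(e,230,100,120,130,5,"s11",L)
E
```

```text
[[ 0.47950742 -0.42372207  0.09      ]
 [ 0.35513506 -0.36540629  0.09      ]] [[ 0.6566065  -0.03466623  0.052     ]
 [ 0.53389231  0.02283804  0.052     ]]
0.4274427732809926
[ 0.50628532 -0.20023914] -114.59881325142128
```

View pics/t11.png

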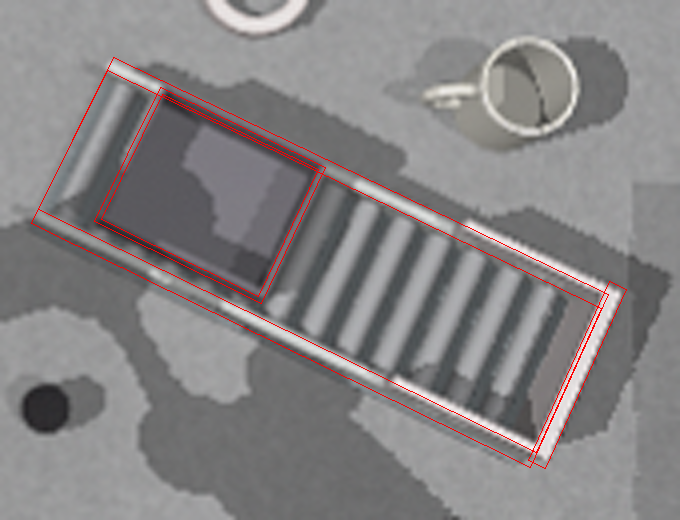

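View pics/s11.png

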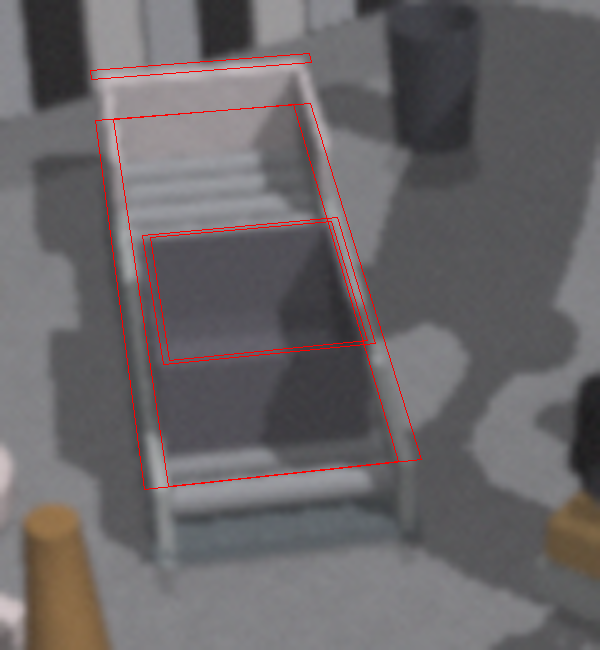

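```bash
cat >> h.py <<'E'
LN=(.506,-.199,-114.6)
def ll(lx,ly):
    v=Rz(np.radians(LN[2]))@[lx,ly,0]; return LN[0]+v[0],LN[1]+v[1]
CY=(-.0645,-.0215,.0215)
E
python3 - <<'E'
from h import *
d=cap("top"); e=cap("scene")
L=[]
for y in CY: L+=box(TR[0],TR[1],np.radians(TR[2]),(0,y,.022),(.008,.022,.022))[1:2]; L+=box(TR[0],TR[1],np.radians(TR[2]),(0,y,.022),(.036,.036,.0))[1:2]
crop(d,225,215,80,50,10,"t12",L); crop(e,340,190,90,60,8,"s12",L)
print(tl(0,CY[2])); plan(*tl(0,CY[2]),.049,19.4); print([tl(0,y) for y in CY])
E
```

```text
(np.float64(0.4190585356645004), np.float64(0.24027928714587343))
yawturn 0.1deg -> rot about tool x -0.002 rad (0.0 rows), j6 end 10; shift tool cm x4.86 y-5.45 z-1.37 (lateral 5.62)
t 26.52 p [0.4139 0.2962 0.0976] psi 19.3 tilt 0.01 j6 12.5 F [-0.4  1.  -0.5] Mz [-0.031  0.001 -0.019] gap 39.9
[(np.float64(0.44762439300649887), np.float64(0.15916213856237973)), (np.float64(0.43334146433549964), np.float64(0.19972071285412657)), (np.float64(0.4190585356645004), np.float64(0.24027928714587343))]
```

View pics/t12.png

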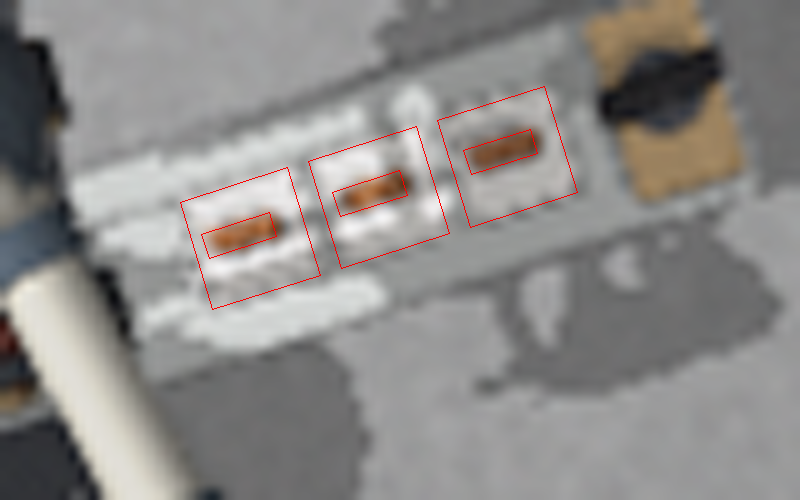

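View pics/s12.png

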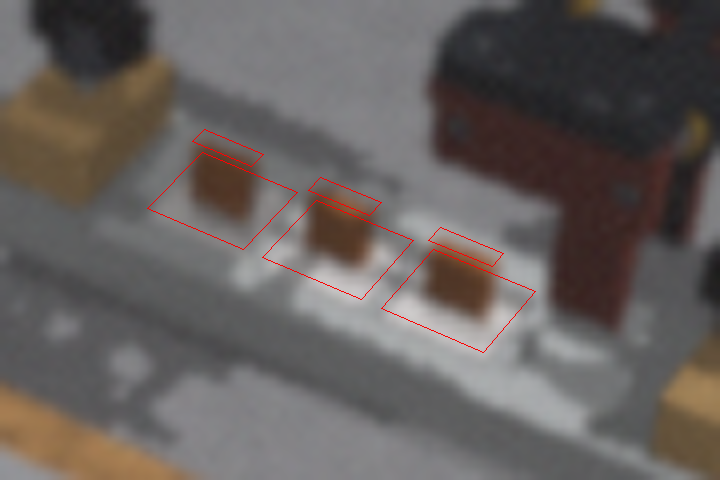

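{"api": "servo_tool", "payload": {
  "commands": [0, -2.7, -0.7, 0, 0, 0, 0, -2.75, -0.67, 0, 0, 0, 1, 0, 0, 0, 0, 0, 0.8, 0, 0, 0, 0, 0, 0, 0, 0, 0, 0, 0],
  "jaw": 3,
  "force": 30
}}

```text
time_s: 26.93
ee_pos: [0.4179, 0.2402, 0.0774]
tool_rot: [177.5, 89.8, -163.3]
ft_force: [-0.6, -0.0, -0.9]
finger_gap: 0.0299
```

```bash
python3 - <<'E'
from h import *
plan(*tl(0,CY[2]),.0505,19.4)
E
```

```text
yawturn 0.1deg -> rot about tool x -0.002 rad (0.0 rows), j6 end 10; shift tool cm x2.69 y-0.03 z0.12 (lateral 0.12)
t 26.93 p [0.4179 0.2402 0.0774] psi 19.3 tilt 0.17 j6 6.6 F [-0.6 -0.  -0.9] Mz [-0.035  0.053 -0.017] gap 29.9
```

{"api": "servo_tool", "payload": {
  "commands": [1.2, 0, 0.04, 0, 0, 0, 0.9, 0, 0, 0, 0, 0, 0.5, 0, 0, 0, 0, 0, 0, 0, 0, 0, 0, 0, 0, 0, 0, 0, 0, 0]
}}

```text
time_s: 27.35
ee_pos: [0.4188, 0.2407, 0.053]
tool_rot: [-174.7, 89.9, -155.3]
ft_force: [-0.6, -0.5, 0.3]
finger_gap: 0.0304
```

```bash
python3 - <<'E'
from h import *
plan(*tl(0,CY[2]),.0505,19.4)
E
```

```text
yawturn 0.1deg -> rot about tool x -0.001 rad (0.0 rows), j6 end 10; shift tool cm x0.25 y-0.05 z0.01 (lateral 0.05)
t 27.35 p [0.4188 0.2407 0.053 ] psi 19.3 tilt 0.08 j6 6.5 F [-0.6 -0.5  0.3] Mz [-0.017  0.016 -0.004] gap 30.4
```

{"api": "servo_tool", "payload": {
  "commands": [0.2, 0, 0, 0, 0, 0, 0, 0, 0, 0, 0, 0, 0, 0, 0, 0, 0, 0, 0, 0, 0, 0, 0, 0, 0, 0, 0, 0, 0, 0],
  "jaw": 0.3
}}

```text
time_s: 27.77
ee_pos: [0.4195, 0.2406, 0.052]
tool_rot: [11.1, 90.0, 30.4]
ft_force: [0.1, 0.3, 1.2]
finger_gap: 0.0076
```

{"api": "servo_tool", "payload": {
  "commands": [0, 0, 0, 0, 0, 0, 0, 0, 0, 0, 0, 0, -0.5, 0, 0, 0, 0, 0, -0.8, 0, 0, 0, 0, 0, -1, 0, 0, 0, 0, 0]
}}

```text
time_s: 28.18
ee_pos: [0.4188, 0.2403, 0.0749]
tool_rot: [-173.1, 89.9, -153.8]
ft_force: [0.0, 0.2, -0.5]
finger_gap: 0.0076
```

```bash
python3 - <<'E'
from h import *
plan(*ll(-.1-.042,0),.165,-24.6)
d=cap("top"); e=cap("scene")
crop(e,340,170,110,80,7,"s13")
E
```

```text
yawturn -43.9deg -> rot about tool x 0.766 rad (6.2 rows), j6 end 18; shift tool cm x-9.05 y-22.11 z26.20 (lateral 34.29)
t 28.18 p [0.4188 0.2403 0.0749] psi 19.3 tilt 0.1 j6 6.5 F [ 0.   0.2 -0.5] Mz [-0.089  0.019 -0.043] gap 7.6
```

View pics/s13.png

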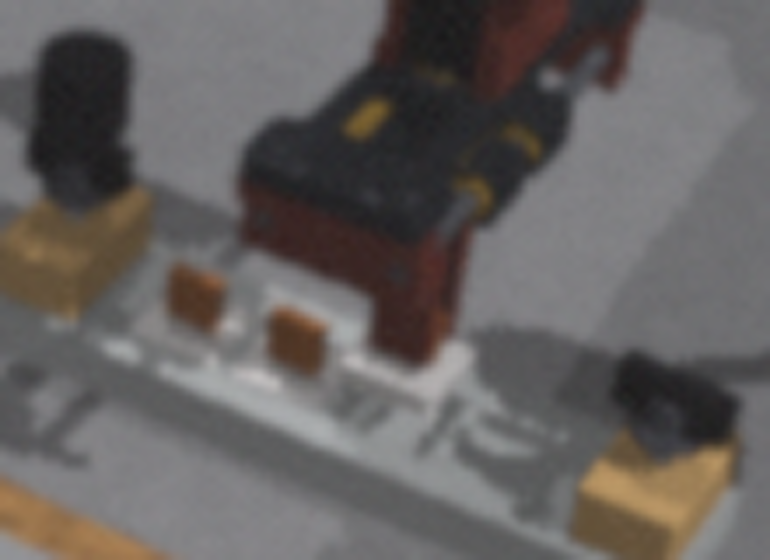

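{"api": "servo_tool", "payload": {
  "commands": [-1.3, 0, 0, 0.11, 0, 0, -1.3, 0, 0, 0.11, 0, 0, -1.3, 0, 0, 0.11, 0, 0, -1.3, 0, 0, 0.11, 0, 0, -1.3, 0, 0, 0.11, 0, 0]
}}

```text
time_s: 28.7
ee_pos: [0.4191, 0.2405, 0.1404]
tool_rot: [-148.2, 90.0, -160.8]
ft_force: [-0.0, 0.3, -0.4]
finger_gap: 0.0076
```

{"api": "servo_tool", "payload": {
  "commands": [-1.3, 0, 0, 0.11, 0, 0, -1.2, 0, 0, 0.106, 0, 0, 0, -2.4, 2.8, 0, 0, 0, 0, -2.4, 2.8, 0, 0, 0, 0, -2.4, 2.8, 0, 0, 0]
}}

```text
time_s: 29.12
ee_pos: [0.4659, 0.1395, 0.1653]
tool_rot: [36.3, 89.9, 11.8]
ft_force: [0.7, -0.1, -0.7]
finger_gap: 0.0077
```

{"api": "servo_tool", "payload": {
  "commands": [0, -2.4, 2.8, 0, 0, 0, 0, -2.4, 2.8, 0, 0, 0, 0, -2.4, 2.8, 0, 0, 0, 0, -2.4, 2.8, 0, 0, 0, 0, -2.4, 2.8, 0, 0, 0]
}}

```text
time_s: 29.53
ee_pos: [0.5434, -0.029, 0.1648]
tool_rot: [73.7, 90.0, 49.1]
ft_force: [0.9, 0.4, -0.2]
finger_gap: 0.0074
```

{"api": "servo_tool", "payload": {
  "commands": [0, -2, 2.4, 0, 0, 0, 0, -0.9, 1.3, 0, 0, 0, 0, 0, 0, 0, 0, 0]
}}

```text
time_s: 29.78
ee_pos: [0.5653, -0.0721, 0.1641]
tool_rot: [-110.8, 89.9, -135.7]
ft_force: [0.1, 0.7, -0.3]
finger_gap: 0.0081
```

```bash
python3 - <<'E'
from h import *
plan(*ll(-.1-.042,0),.09,-24.6)
d=cap("top"); e=cap("scene")
L=lanemodel(LN[0],LN[1],np.radians(LN[2]),-.1)
crop(d,310,150,170,130,4,"t14",L); crop(e,230,80,140,140,5,"s14",L)
E
```

```text
yawturn 0.2deg -> rot about tool x -0.004 rad (0.0 rows), j6 end 18; shift tool cm x7.41 y0.20 z-0.11 (lateral 0.23)
t 29.78 p [ 0.5653 -0.0721  0.1641] psi -24.8 tilt 0.06 j6 14.1 F [ 0.1  0.7 -0.3] Mz [-0.052  0.125 -0.005] gap 8.1
```

View pics/t14.png

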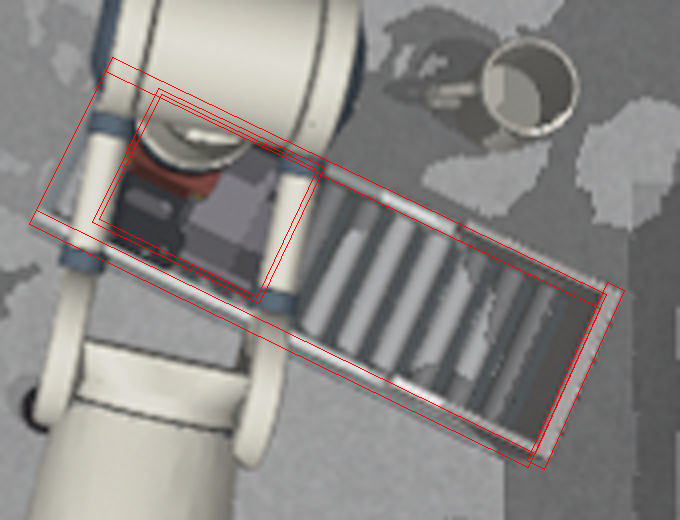

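View pics/s14.png

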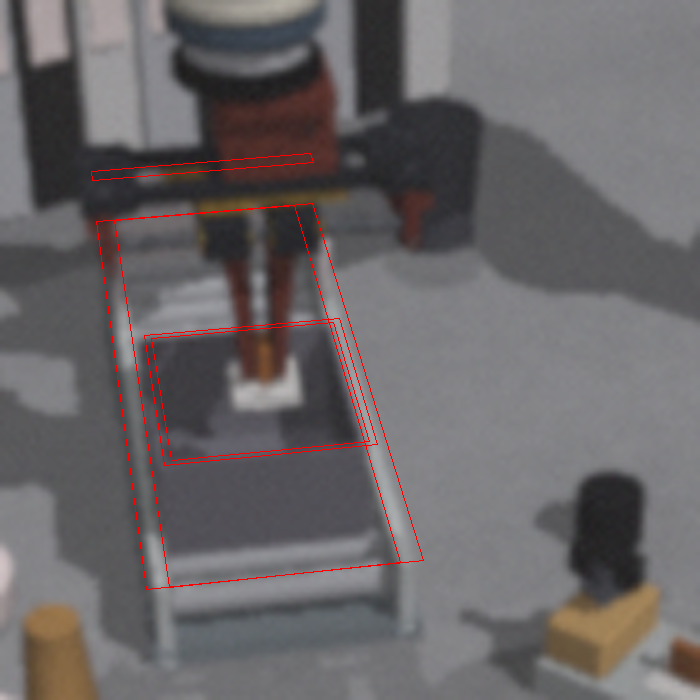

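{"api": "servo_tool", "payload": {
  "commands": [2, 0, -0.1, 0, 0, 0, 2, 0, 0, 0, 0, 0, 2, 0, 0, 0, 0, 0, 1.3, 0, 0, 0, 0, 0, 0, 0, 0, 0, 0, 0]
}}

```text
time_s: 30.3
ee_pos: [0.5617, -0.067, 0.0881]
tool_rot: [-168.5, 89.7, 167.0]
ft_force: [-0.2, 0.3, -0.9]
finger_gap: 0.0079
```

{"api": "servo_tool", "payload": {
  "commands": [0, 0, 0, 0, 0, 0, 0, 0, 0, 0, 0, 0]
}}

```text
time_s: 30.47
ee_pos: [0.5643, -0.0681, 0.0932]
tool_rot: [17.3, 89.9, -7.3]
ft_force: [-0.5, 0.7, 0.5]
finger_gap: 0.0075
```

{"api": "servo_tool", "payload": {
  "commands": [0.3, -0.3, 0, 0, 0, 0, 0.2, 0, 0, 0, 0, 0, 0, 0, 0, 0, 0, 0, 0, 0, 0, 0, 0, 0]
}}

```text
time_s: 30.8
ee_pos: [0.5626, -0.0714, 0.0869]
tool_rot: [17.4, 90.0, -7.2]
ft_force: [1.3, 1.0, 0.2]
finger_gap: 0.008
```

```bash
python3 - <<'E'
from h import *
plan(*ll(-.1-.04,0),.086,-24.6)
d=cap("top"); e=cap("scene")
crop(e,250,110,100,110,7,"s15")
E
```

```text
yawturn -0.0deg -> rot about tool x 0.000 rad (0.0 rows), j6 end 17; shift tool cm x0.09 y0.05 z0.16 (lateral 0.17)
t 30.8 p [ 0.5626 -0.0714  0.0869] psi -24.6 tilt 0.02 j6 13.9 F [1.3 1.  0.2] Mz [-0.044  0.038 -0.016] gap 8.0
```

View pics/s15.png

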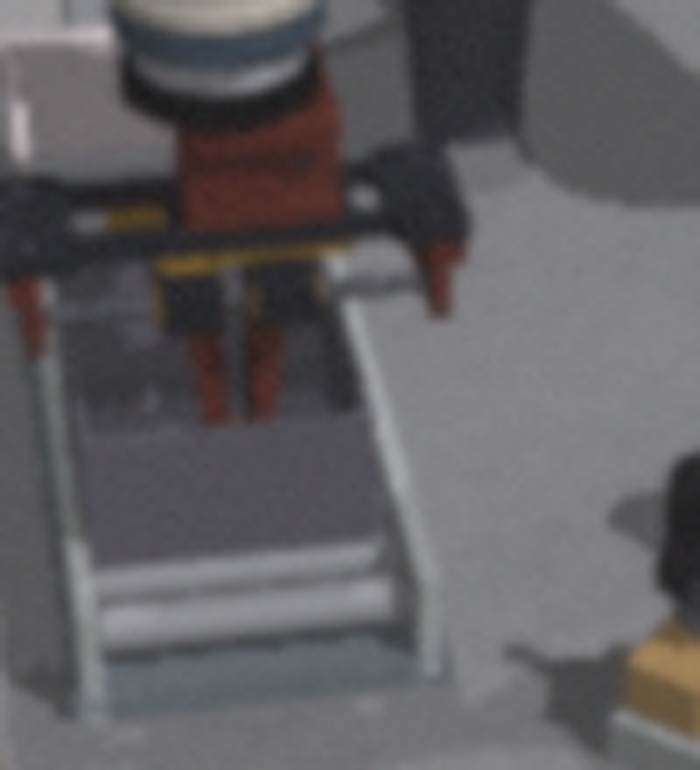

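{"api": "servo_tool", "payload": {
  "commands": [0, 0, 0, 0, 0, 0, 0, 0, 0, 0, 0, 0, 0, 0, 0, 0, 0, 0, -1, 0, 0, 0, 0, 0, -2.5, 0, 0, 0, 0, 0],
  "jaw": 2.6
}}

```text
time_s: 31.32
ee_pos: [0.5606, -0.071, 0.1184]
tool_rot: [-165.8, 89.6, 169.6]
ft_force: [-0.6, -0.0, -0.6]
finger_gap: 0.0261
```

{"api": "servo_tool", "payload": {
  "commands": [-2.5, 0, 0, 0, 0, 0, -2, 0, 0, 0, 0, 0, 0, 2.4, -2.8, 0, 0, 0, 0, 2.4, -2.8, 0, 0, 0, 0, 2.4, -2.8, 0, 0, 0]
}}

```text
time_s: 31.73
ee_pos: [0.5158, 0.0297, 0.1681]
tool_rot: [28.7, 89.9, 4.0]
ft_force: [0.2, 0.0, -0.2]
finger_gap: 0.0262
```

{"api": "servo_tool", "payload": {
  "commands": [0, 2.4, -2.8, 0, 0, 0, 0, 2.4, -2.8, 0, 0, 0, 0, 2.4, -2.8, 0, 0, 0, 0, 0, 0, 0, 0, 0]
}}

```text
time_s: 32.07
ee_pos: [0.4675, 0.1344, 0.168]
tool_rot: [103.9, 89.8, 79.7]
ft_force: [-0.9, 0.5, -0.1]
finger_gap: 0.0254
```

```bash
python3 - <<'E'
from h import *
plan(*tl(0,CY[1]),.052,19.4)
d=cap("top"); e=cap("scene")
crop(e,250,110,100,110,7,"s16")
L=lanemodel(LN[0],LN[1],np.radians(LN[2]),-.1)
crop(d,310,150,170,130,4,"t16",L)
E
```

```text
yawturn 43.6deg -> rot about tool x -0.762 rad (6.1 rows), j6 end 5; shift tool cm x11.62 y7.26 z-1.04 (lateral 7.33)
t 32.07 p [0.4675 0.1344 0.168 ] psi -24.2 tilt 0.17 j6 36.2 F [-0.9  0.5 -0.1] Mz [-0.086  0.103 -0.006] gap 25.4
```

View pics/s16.png

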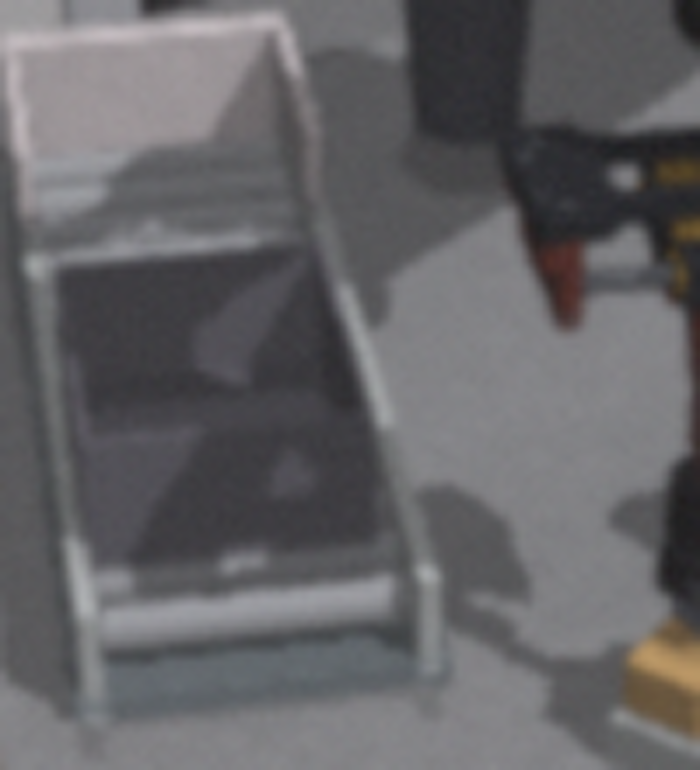

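View pics/t16.png

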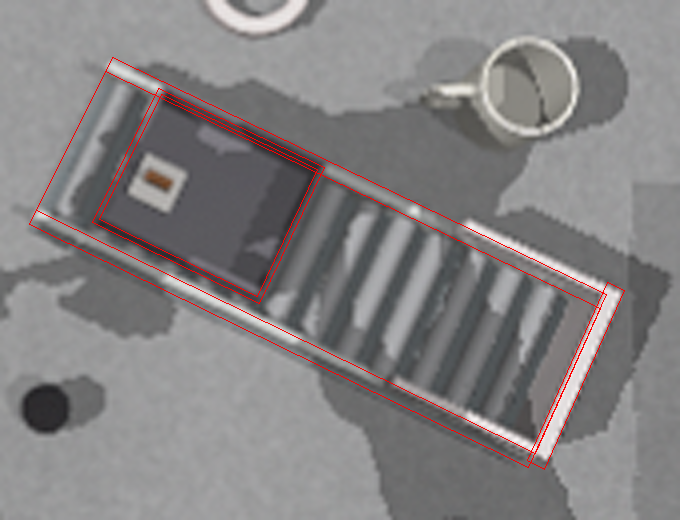

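{"api": "servo_tool", "payload": {
  "commands": [0, 0, 0, -0.11, 0, 0, 0, 0, 0, -0.11, 0, 0, 0, 0, 0, -0.11, 0, 0, 0, 0, 0, -0.11, 0, 0, 0, 0, 0, -0.11, 0, 0]
}}

```text
time_s: 32.58
ee_pos: [0.4704, 0.1279, 0.167]
tool_rot: [-66.0, 90.0, -58.9]
ft_force: [-1.1, -0.4, -0.4]
finger_gap: 0.0259
```

{"api": "servo_tool", "payload": {
  "commands": [0, 0, 0, -0.11, 0, 0, 0, 0, 0, -0.102, 0, 0, 1, 3.6, -0.5, 0, 0, 0, 2, 3.6, -0.5, 0, 0, 0, 2, 0, 0, 0, 0, 0]
}}

```text
time_s: 33.0
ee_pos: [0.4362, 0.197, 0.1174]
tool_rot: [43.0, 89.8, 62.2]
ft_force: [0.1, 0.7, -0.1]
finger_gap: 0.0258
```

{"api": "servo_tool", "payload": {
  "commands": [2, 0, 0, 0, 0, 0, 0, 0, 0, 0, 0, 0, 0, 0, 0, 0, 0, 0],
  "jaw": 3
}}

```text
time_s: 33.25
ee_pos: [0.4367, 0.1931, 0.0961]
tool_rot: [-168.3, 89.9, -149.3]
ft_force: [0.4, -0.6, -0.3]
finger_gap: 0.03
```

```bash
python3 - <<'E'
from h import *
plan(*tl(0,CY[1]),.052,19.4)
E
```

```text
yawturn 0.4deg -> rot about tool x -0.007 rad (0.1 rows), j6 end 5; shift tool cm x4.41 y0.74 z-0.09 (lateral 0.75)
t 33.25 p [0.4367 0.1931 0.0961] psi 19.0 tilt 0.13 j6 0.8 F [ 0.4 -0.6 -0.3] Mz [-0.032 -0.008  0.017] gap 30.0
```

{"api": "servo_tool", "payload": {
  "commands": [0.5, 0.7, -0.05, -0.007, 0, 0, 1.5, 0, 0, 0, 0, 0, 1, 0, 0, 0, 0, 0, 0, 0, 0, 0, 0, 0, 0, 0, 0, 0, 0, 0]
}}

```text
time_s: 33.67
ee_pos: [0.4339, 0.2006, 0.0668]
tool_rot: [-173.6, 90.0, -154.1]
ft_force: [0.6, 0.4, 0.7]
finger_gap: 0.0299
```

```bash
python3 - <<'E'
from h import *
plan(*tl(0,CY[1]),.052,19.4)
d=cap("top"); e=cap("scene")
crop(e,330,170,110,80,7,"s17")
E
```

```text
yawturn -0.1deg -> rot about tool x 0.001 rad (0.0 rows), j6 end 5; shift tool cm x1.48 y-0.06 z-0.08 (lateral 0.10)
t 33.67 p [0.4339 0.2006 0.0668] psi 19.5 tilt 0.03 j6 1.3 F [0.6 0.4 0.7] Mz [-0.035  0.04  -0.001] gap 29.9
```

View pics/s17.png

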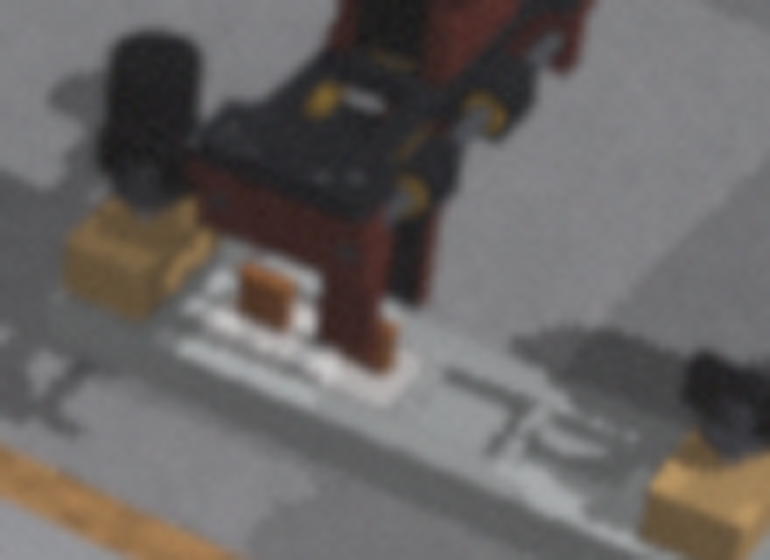

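{"api": "servo_tool", "payload": {
  "commands": [1.2, -0.05, -0.06, 0, 0, 0, 0.3, 0, 0, 0, 0, 0, 0, 0, 0, 0, 0, 0]
}}

```text
time_s: 34.02
ee_pos: [0.4327, 0.1998, 0.0502]
tool_rot: [-179.4, 89.9, -159.9]
ft_force: [-0.2, 0.9, 0.3]
finger_gap: 0.0302
```

{"api": "servo_tool", "payload": {
  "commands": [0, 0, 0, 0, 0, 0, 0, 0, 0, 0, 0, 0, 0, 0, 0, 0, 0, 0, 0, 0, 0, 0, 0, 0, 0, 0, 0, 0, 0, 0],
  "jaw": 0.3
}}

```text
time_s: 34.43
ee_pos: [0.4337, 0.2002, 0.0519]
tool_rot: [1.2, 90.0, 20.6]
ft_force: [0.8, -0.2, 1.2]
finger_gap: 0.0076
```

{"api": "servo_tool", "payload": {
  "commands": [0, 0, 0, 0, 0, 0, 0, 0, 0, 0, 0, 0, -0.5, 0, 0, 0, 0, 0, -0.8, 0, 0, 0, 0, 0, -1.2, 0, 0, 0, 0, 0]
}}

```text
time_s: 34.85
ee_pos: [0.4327, 0.1998, 0.0766]
tool_rot: [-179.5, 89.9, -160.1]
ft_force: [-0.5, 0.0, -0.0]
finger_gap: 0.0078
```

```bash
python3 - <<'E'
from h import *
plan(*ll(-.1+.002,0),.165,-24.6)
E
```

```text
yawturn -44.1deg -> rot about tool x 0.769 rad (6.2 rows), j6 end 13; shift tool cm x-8.90 y-23.41 z23.24 (lateral 32.99)
t 34.85 p [0.4327 0.1998 0.0766] psi 19.5 tilt 0.14 j6 1.2 F [-0.5  0.  -0. ] Mz [-0.024  0.038 -0.074] gap 7.8
```

{"api": "servo_tool", "payload": {
  "commands": [-1.3, 0, 0, 0.11, 0, 0, -1.3, 0, 0, 0.11, 0, 0, -1.3, 0, 0, 0.11, 0, 0, -1.3, 0, 0, 0.11, 0, 0, -1.3, 0, 0, 0.11, 0, 0]
}}

```text
time_s: 35.27
ee_pos: [0.4333, 0.2001, 0.1437]
tool_rot: [34.8, 90.0, 22.4]
ft_force: [-0.3, 0.6, -0.1]
finger_gap: 0.0079
```

{"api": "servo_tool", "payload": {
  "commands": [-1.3, 0, 0, 0.11, 0, 0, -1.2, 0, 0, 0.109, 0, 0, 0, -2.6, 2.6, 0, 0, 0, 0, -2.6, 2.6, 0, 0, 0, 0, -2.6, 2.6, 0, 0, 0]
}}

```text
time_s: 35.68
ee_pos: [0.4721, 0.096, 0.1686]
tool_rot: [30.3, 89.9, 5.9]
ft_force: [1.0, 0.3, 0.7]
finger_gap: 0.008
```

{"api": "servo_tool", "payload": {
  "commands": [0, -2.6, 2.6, 0, 0, 0, 0, -2.6, 2.6, 0, 0, 0, 0, -2.6, 2.6, 0, 0, 0, 0, -2.6, 2.6, 0, 0, 0, 0, -2.6, 2.5, 0, 0, 0]
}}

```text
time_s: 36.1
ee_pos: [0.5354, -0.0771, 0.1682]
tool_rot: [19.0, 90.0, -5.6]
ft_force: [1.1, 1.9, 0.0]
finger_gap: 0.0076
```

{"api": "servo_tool", "payload": {
  "commands": [0, -1.6, 1.5, 0, 0, 0, 0, -0.9, 0.9, 0, 0, 0, 0, 0, 0, 0, 0, 0, 0, 0, 0, 0, 0, 0]
}}

```text
time_s: 36.43
ee_pos: [0.5465, -0.1075, 0.1671]
tool_rot: [131.9, 90.0, 107.3]
ft_force: [0.0, 1.3, -0.4]
finger_gap: 0.0076
```

```bash
python3 - <<'E'
from h import *
plan(*ll(-.1+.002,0),.089,-24.6)
d=cap("top"); e=cap("scene")
L=lanemodel(LN[0],LN[1],np.radians(LN[2]),-.1)
crop(d,310,150,170,130,4,"t18",L); crop(e,230,80,140,140,5,"s18",L)
E
```

```text
yawturn 0.0deg -> rot about tool x -0.000 rad (0.0 rows), j6 end 13; shift tool cm x7.81 y-0.21 z0.13 (lateral 0.25)
t 36.43 p [ 0.5465 -0.1075  0.1671] psi -24.6 tilt 0.04 j6 10.0 F [ 0.   1.3 -0.4] Mz [-0.073  0.124  0.021] gap 7.6
```

View pics/t18.png

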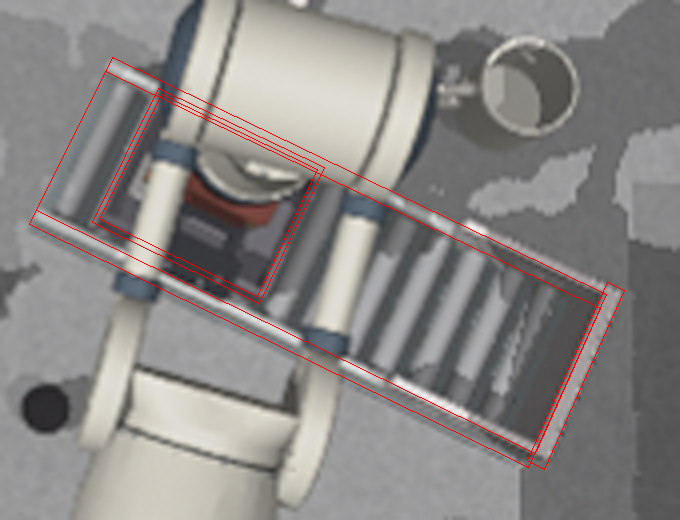

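View pics/s18.png

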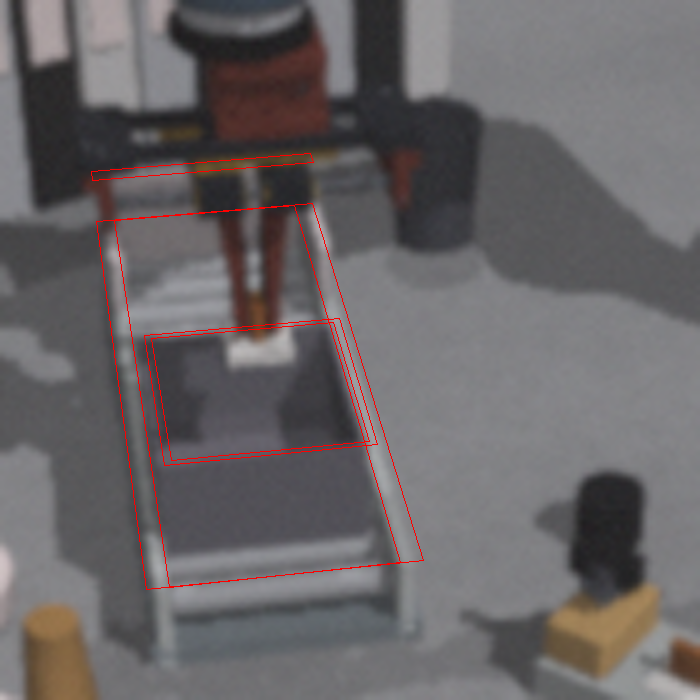

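{"api": "servo_tool", "payload": {
  "commands": [2, -0.2, 0.1, 0, 0, 0, 2, 0, 0, 0, 0, 0, 2, 0, 0, 0, 0, 0, 1, 0, 0, 0, 0, 0, 0.5, 0, 0, 0, 0, 0]
}}

```text
time_s: 36.95
ee_pos: [0.5457, -0.1085, 0.0898]
tool_rot: [-174.0, 89.8, 161.5]
ft_force: [0.1, -0.6, -0.4]
finger_gap: 0.0078
```

{"api": "servo_tool", "payload": {
  "commands": [0.2, 0, 0, 0, 0, 0, 0, 0, 0, 0, 0, 0, 0, 0, 0, 0, 0, 0]
}}

```text
time_s: 37.2
ee_pos: [0.5473, -0.1099, 0.091]
tool_rot: [12.0, 89.9, -12.6]
ft_force: [0.4, 0.3, 0.2]
finger_gap: 0.0077
```

```bash
python3 - <<'E'
from h import *
plan(*ll(-.1+.002,0),.087,-24.6)
E
```

```text
yawturn -0.0deg -> rot about tool x 0.001 rad (0.0 rows), j6 end 13; shift tool cm x0.40 y-0.02 z-0.05 (lateral 0.06)
t 37.2 p [ 0.5473 -0.1099  0.091 ] psi -24.6 tilt 0.11 j6 9.7 F [0.4 0.3 0.2] Mz [-0.103  0.083  0.01 ] gap 7.7
```

{"api": "servo_tool", "payload": {
  "commands": [0.35, 0, 0, 0, 0, 0, 0, 0, 0, 0, 0, 0]
}}

```text
time_s: 37.37
ee_pos: [0.547, -0.1102, 0.0865]
tool_rot: [8.5, 89.9, -16.1]
ft_force: [0.9, -0.8, -0.2]
finger_gap: 0.0081
```

{"api": "servo_tool", "payload": {
  "commands": [0, 0, 0, 0, 0, 0, 0, 0, 0, 0, 0, 0, 0, 0, 0, 0, 0, 0, -1, 0, 0, 0, 0, 0, -2.5, 0, 0, 0, 0, 0],
  "jaw": 2.6
}}

```text
time_s: 37.78
ee_pos: [0.5448, -0.1097, 0.118]
tool_rot: [-170.1, 89.6, 165.3]
ft_force: [-1.2, -0.5, -0.7]
finger_gap: 0.026
```

{"api": "servo_tool", "payload": {
  "commands": [-2.5, 0, 0, 0, 0, 0, -2, 0, 0, 0, 0, 0, 0, 2.6, -2.5, 0, 0, 0, 0, 2.6, -2.5, 0, 0, 0, 0, 2.6, -2.5, 0, 0, 0]
}}

```text
time_s: 38.2
ee_pos: [0.5108, -0.0074, 0.1677]
tool_rot: [25.0, 89.9, 0.3]
ft_force: [0.3, 1.0, 0.3]
finger_gap: 0.026
```

{"api": "servo_tool", "payload": {
  "commands": [0, 2.6, -2.5, 0, 0, 0, 0, 2.6, -2.5, 0, 0, 0, 0, 2.6, -2.5, 0, 0, 0, 0, 2.6, -2.5, 0, 0, 0, 0, 0, 0, 0, 0, 0]
}}

```text
time_s: 38.62
ee_pos: [0.4615, 0.1331, 0.1674]
tool_rot: [101.1, 89.8, 76.9]
ft_force: [-0.5, -1.1, 0.9]
finger_gap: 0.026
```

```bash
python3 - <<'E'
from h import *
plan(*tl(0,CY[0]),.052,19.4)
d=cap("top"); e=cap("scene")
crop(d,310,150,170,130,4,"t19",lanemodel(LN[0],LN[1],np.radians(LN[2]),-.1))
E
```

```text
yawturn 43.7deg -> rot about tool x -0.762 rad (6.1 rows), j6 end 0; shift tool cm x11.55 y2.88 z-0.44 (lateral 2.92)
t 38.62 p [0.4615 0.1331 0.1674] psi -24.3 tilt 0.17 j6 36.2 F [-0.5 -1.1  0.9] Mz [-0.019  0.09   0.037] gap 26.0
```

View pics/t19.png

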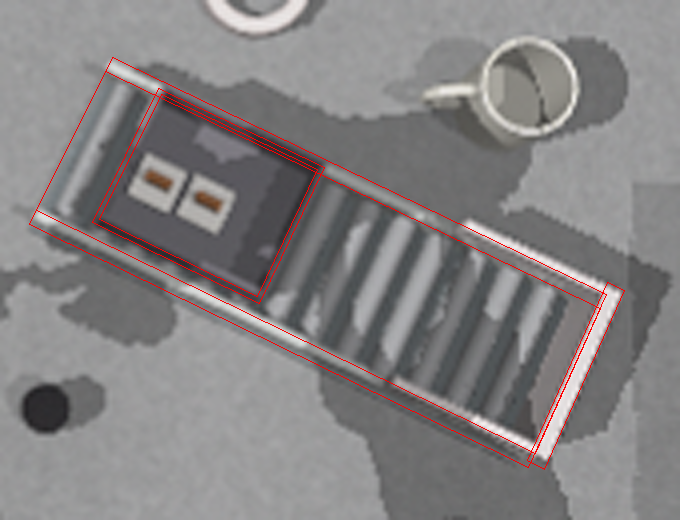

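{"api": "servo_tool", "payload": {
  "commands": [0, 0, 0, -0.11, 0, 0, 0, 0, 0, -0.11, 0, 0, 0, 0, 0, -0.11, 0, 0, 0, 0, 0, -0.11, 0, 0, 0, 0, 0, -0.11, 0, 0],
  "jaw": 3
}}

```text
time_s: 39.13
ee_pos: [0.464, 0.1265, 0.1665]
tool_rot: [-58.3, 90.0, -51.2]
ft_force: [-0.2, 0.4, -0.7]
finger_gap: 0.03
```

{"api": "servo_tool", "payload": {
  "commands": [0, 0, 0, -0.11, 0, 0, 0, 0, 0, -0.104, 0, 0, 0, 3.5, -0.5, 0, 0, 0, 2, 0, 0, 0, 0, 0, 2, 0, 0, 0, 0, 0]
}}

```text
time_s: 39.55
ee_pos: [0.4483, 0.1593, 0.1276]
tool_rot: [-8.5, 89.8, 10.7]
ft_force: [0.6, -0.0, 0.0]
finger_gap: 0.03
```

{"api": "servo_tool", "payload": {
  "commands": [2, 0, 0, 0, 0, 0, 1, 0, 0, 0, 0, 0, 0, 0, 0, 0, 0, 0, 0, 0, 0, 0, 0, 0]
}}

```text
time_s: 39.88
ee_pos: [0.4474, 0.1587, 0.0964]
tool_rot: [-163.5, 90.0, -144.4]
ft_force: [-0.3, 0.4, 0.6]
finger_gap: 0.0297
```

```bash
python3 - <<'E'
from h import *
plan(*tl(0,CY[0]),.052,19.4)
E
```

```text
yawturn 0.3deg -> rot about tool x -0.005 rad (0.0 rows), j6 end 0; shift tool cm x4.44 y0.04 z0.04 (lateral 0.05)
t 39.88 p [0.4474 0.1587 0.0964] psi 19.1 tilt 0.04 j6 -3.7 F [-0.3  0.4  0.6] Mz [-0.06   0.046  0.004] gap 29.7
```

{"api": "servo_tool", "payload": {
  "commands": [1.5, 0.04, 0.04, -0.005, 0, 0, 1.5, 0, 0, 0, 0, 0, 0.9, 0, 0, 0, 0, 0, 0.4, 0, 0, 0, 0, 0, 0, 0, 0, 0, 0, 0]
}}

```text
time_s: 40.3
ee_pos: [0.4473, 0.1598, 0.0531]
tool_rot: [-177.6, 90.0, -158.2]
ft_force: [-0.2, 0.6, -0.2]
finger_gap: 0.0302
```

{"api": "servo_tool", "payload": {
  "commands": [0, 0, 0, 0, 0, 0, 0, 0, 0, 0, 0, 0, 0, 0, 0, 0, 0, 0, 0, 0, 0, 0, 0, 0, 0, 0, 0, 0, 0, 0],
  "jaw": 0.3
}}

```text
time_s: 40.72
ee_pos: [0.4477, 0.1602, 0.054]
tool_rot: [-5.0, 89.9, 14.5]
ft_force: [0.5, -0.1, 2.0]
finger_gap: 0.0078
```

{"api": "servo_tool", "payload": {
  "commands": [0, 0, 0, 0, 0, 0, 0, 0, 0, 0, 0, 0, -0.5, 0, 0, 0, 0, 0, -0.8, 0, 0, 0, 0, 0, -1.2, 0, 0, 0, 0, 0]
}}

```text
time_s: 41.13
ee_pos: [0.4463, 0.1598, 0.0775]
tool_rot: [176.2, 89.8, -164.3]
ft_force: [0.2, 0.0, -1.0]
finger_gap: 0.008
```

```bash
python3 - <<'E'
from h import *
plan(*ll(-.1+.043,0),.165,-24.6)
e=cap("scene"); crop(e,330,170,110,80,7,"s20")
E
```

```text
yawturn -44.1deg -> rot about tool x 0.769 rad (6.2 rows), j6 end 9; shift tool cm x-8.82 y-24.44 z20.33 (lateral 31.79)
t 41.13 p [0.4463 0.1598 0.0775] psi 19.5 tilt 0.18 j6 -3.9 F [ 0.2  0.  -1. ] Mz [-0.039  0.039 -0.001] gap 8.0
```

View pics/s20.png

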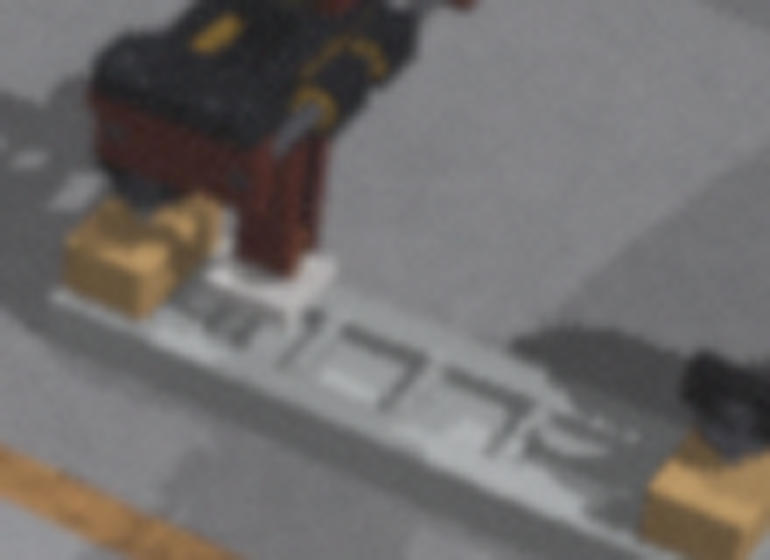

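{"api": "servo_tool", "payload": {
  "commands": [-2, 0, 0, 0, 0, 0, -1.3, 0, 0, 0.11, 0, 0, -1.1, 0, 0, 0.11, 0, 0, -1.1, 0, 0, 0.11, 0, 0, -1.1, 0, 0, 0.11, 0, 0]
}}

```text
time_s: 41.6
ee_pos: [0.4471, 0.16, 0.1452]
tool_rot: [-156.9, 90.0, -163.0]
ft_force: [-0.1, -0.2, -0.6]
finger_gap: 0.0076
```

{"api": "servo_tool", "payload": {
  "commands": [-1.1, 0, 0, 0.11, 0, 0, -1.1, 0, 0, 0.11, 0, 0, 0, 0, 0, 0.109, 0, 0, 0, -2.7, 2.25, 0, 0, 0, 0, -2.7, 2.25, 0, 0, 0]
}}

```text
time_s: 42.02
ee_pos: [0.4655, 0.0927, 0.167]
tool_rot: [51.8, 90.0, 27.5]
ft_force: [1.0, 0.1, -0.4]
finger_gap: 0.0081
```

{"api": "servo_tool", "payload": {
  "commands": [0, -2.7, 2.25, 0, 0, 0, 0, -2.7, 2.25, 0, 0, 0, 0, -2.7, 2.25, 0, 0, 0, 0, -2.7, 2.25, 0, 0, 0, 0, -2.7, 2.25, 0, 0, 0]
}}

```text
time_s: 42.43
ee_pos: [0.5118, -0.079, 0.1667]
tool_rot: [103.9, 90.0, 79.3]
ft_force: [1.1, 0.1, -0.4]
finger_gap: 0.0083
```

{"api": "servo_tool", "payload": {
  "commands": [0, -2.7, 2.25, 0, 0, 0, 0, -1.8, 1.5, 0, 0, 0, 0, -1, 0.83, 0, 0, 0, 0, 0, 0, 0, 0, 0]
}}

```text
time_s: 42.77
ee_pos: [0.5306, -0.1484, 0.166]
tool_rot: [-143.9, 89.9, -168.7]
ft_force: [-0.3, 0.2, -0.7]
finger_gap: 0.0077
```

```bash
python3 - <<'E'
from h import *
plan(*ll(-.1+.043,0),.089,-24.6)
d=cap("top"); e=cap("scene")
L=lanemodel(LN[0],LN[1],np.radians(LN[2]),-.1)
crop(d,310,150,170,130,4,"t21",L); crop(e,230,80,140,140,5,"s21",L)
E
```

```text
yawturn 0.2deg -> rot about tool x -0.003 rad (0.0 rows), j6 end 9; shift tool cm x7.70 y0.08 z-0.13 (lateral 0.15)
t 42.77 p [ 0.5306 -0.1484  0.166 ] psi -24.8 tilt 0.06 j6 5.6 F [-0.3  0.2 -0.7] Mz [-0.09   0.062  0.023] gap 7.7
```

View pics/t21.png

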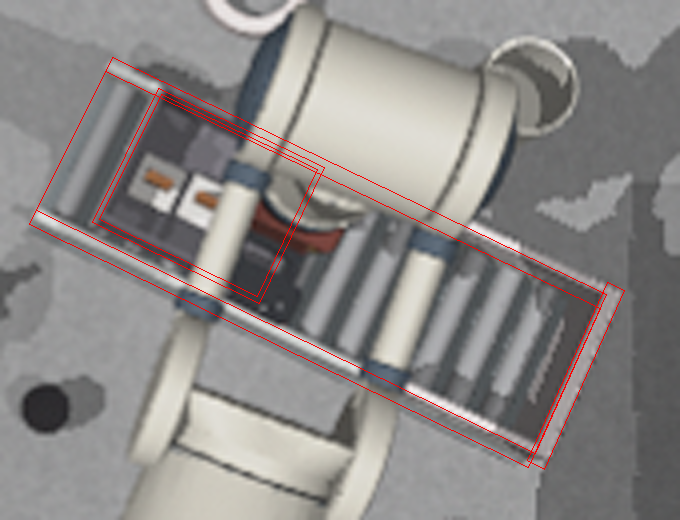

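View pics/s21.png

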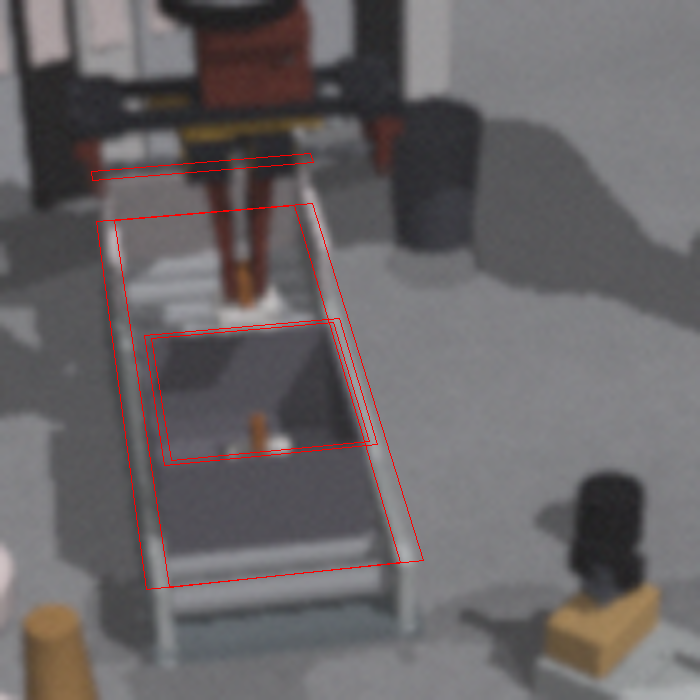

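{"api": "servo_tool", "payload": {
  "commands": [2, 0.15, -0.1, 0, 0, 0, 2, 0, 0, 0, 0, 0, 2, 0, 0, 0, 0, 0, 1, 0, 0, 0, 0, 0, 0.4, 0, 0, 0, 0, 0]
}}

```text
time_s: 43.28
ee_pos: [0.5293, -0.1427, 0.0901]
tool_rot: [-179.8, 89.8, 155.7]
ft_force: [-0.4, -0.0, -0.3]
finger_gap: 0.0076
```

{"api": "servo_tool", "payload": {
  "commands": [0, 0, 0, 0, 0, 0, 0, 0, 0, 0, 0, 0, 0, 0, 0, 0, 0, 0]
}}

```text
time_s: 43.53
ee_pos: [0.5311, -0.1445, 0.0938]
tool_rot: [6.6, 89.9, -17.9]
ft_force: [-0.9, 0.2, 0.4]
finger_gap: 0.0077
```

```bash
python3 - <<'E'
from h import *
plan(*ll(-.1+.042,0),.088,-24.6)
E
```

```text
yawturn -0.0deg -> rot about tool x 0.001 rad (0.0 rows), j6 end 9; shift tool cm x0.58 y-0.20 z-0.02 (lateral 0.20)
t 43.53 p [ 0.5311 -0.1445  0.0938] psi -24.6 tilt 0.14 j6 5.8 F [-0.9  0.2  0.4] Mz [-0.069  0.121  0.01 ] gap 7.7
```

{"api": "servo_tool", "payload": {
  "commands": [0, -0.2, 0, 0, 0, 0, 0.3, 0, 0, 0, 0, 0, 0.25, 0, 0, 0, 0, 0, 0, 0, 0, 0, 0, 0, 0, 0, 0, 0, 0, 0]
}}

```text
time_s: 43.95
ee_pos: [0.5294, -0.1464, 0.0863]
tool_rot: [-174.4, 90.0, 161.0]
ft_force: [-0.4, 0.2, -0.5]
finger_gap: 0.0077
```

{"api": "servo_tool", "payload": {
  "commands": [0, 0, 0, 0, 0, 0, 0, 0, 0, 0, 0, 0, 0, 0, 0, 0, 0, 0, -1, 0, 0, 0, 0, 0, -2.5, 0, 0, 0, 0, 0],
  "jaw": 2.6
}}

```text
time_s: 44.37
ee_pos: [0.5277, -0.1458, 0.1186]
tool_rot: [-174.2, 89.6, 161.2]
ft_force: [0.4, -0.0, -0.3]
finger_gap: 0.026
```

{"api": "servo_tool", "payload": {
  "commands": [-2.5, 0, 0, 0, 0, 0, -2, 0, 0, 0, 0, 0, -1, 3, -2, 0, 0, 0, -1, 3, -2, 0, 0, 0, 0, 3, -2, 0, 0, 0]
}}

```text
time_s: 44.78
ee_pos: [0.513, -0.039, 0.1905]
tool_rot: [18.5, 89.7, -6.2]
ft_force: [0.9, 1.3, 0.6]
finger_gap: 0.0261
```

{"api": "servo_tool", "payload": {
  "commands": [0, 3, -2, 0, 0, 0, 0, 3, -2, 0, 0, 0, 0, 3, -2, 0, 0, 0, 0, 3, 0, 0, 0, 0, 0, 0, 0, 0, 0, 0]
}}

```text
time_s: 45.2
ee_pos: [0.5082, 0.0989, 0.1876]
tool_rot: [76.1, 89.8, 51.8]
ft_force: [1.1, 0.0, 0.5]
finger_gap: 0.0258
```

```bash
python3 - <<'E'
from h import *
plan(*ll(-.1-.15,0),.15,-114.6)
d=cap("top"); e=cap("scene","s22")
L=lanemodel(LN[0],LN[1],np.radians(LN[2]),-.1)
crop(d,310,150,170,130,4,"t22",L)
E
```

```text
yawturn 89.7deg -> rot about tool x -1.566 rad (12.6 rows), j6 end -63; shift tool cm x3.73 y-12.21 z-2.18 (lateral 12.41)
yawturn -90.3deg -> rot about tool x 1.576 rad (12.7 rows), j6 end 117; shift tool cm x3.79 y12.19 z2.17 (lateral 12.39)
t 45.2 p [0.5082 0.0989 0.1876] psi -24.3 tilt 0.16 j6 31.5 F [1.1 0.  0.5] Mz [-0.047  0.074 -0.016] gap 25.8
```

View pics/t22.png

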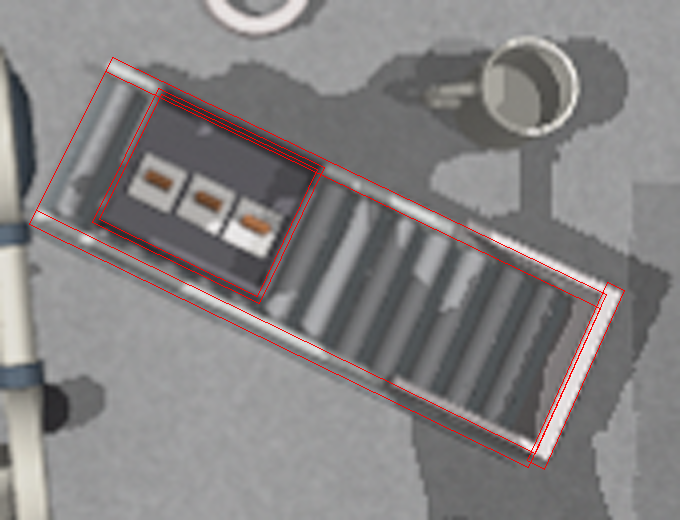

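View pics/s22.png

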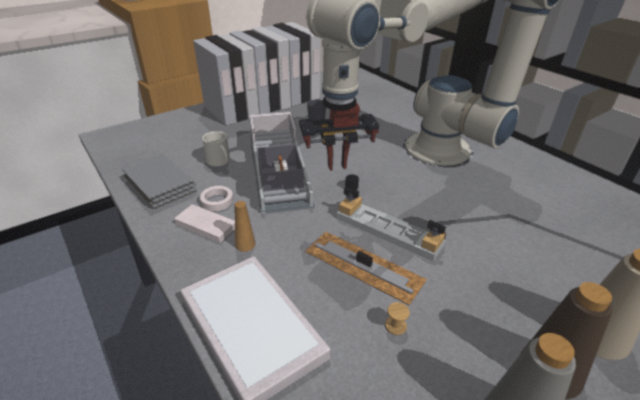

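```bash
python3 - <<'E'
from h import *
plan(*ll(-.212,0),.085,-24.6)
d=cap("top")
for n,z in (("core",.06),("tape",.024),("mug",.085),("pot",.095),("loupe",.035),("swatches",.022)):
    for r in bot.look_for("top",n)[:2]:
        uv=np.array(r["centre"])*[640,400]; print(n,round(r["score"],2),uv.round(),ray(d,uv,z)[0].round(3))
print(ll(-.212,0), ll(.061-.01,0))
E
```

```text
yawturn -0.2deg -> rot about tool x 0.003 rad (0.0 rows), j6 end 24; shift tool cm x10.23 y-5.62 z12.08 (lateral 13.32)
t 45.3 p [0.5078 0.0952 0.1872] psi -24.4 tilt 0.03 j6 31.3 F [ 0.6 -0.7  1.3] Mz [-0.078  0.081 -0.028] gap 26.3
core 0.54 [311. 137.] [0.748 0.054 0.06 ]
tape 0.75 [377. 145.] [ 0.738 -0.166  0.024]
tape 0.19 [227. 200.] [0.54  0.319 0.024]
mug 0.82 [436. 172.] [ 0.639 -0.34   0.085]
pot 0.83 [442. 299.] [ 0.255 -0.349  0.095]
pot 0.45 [437. 173.] [ 0.635 -0.339  0.095]
loupe 0.39 [322. 254.] [0.377 0.009 0.035]
swatches 0.55 [441. 298.] [ 0.249 -0.37   0.022]
(np.float64(0.594251527959205), np.float64(-0.006241944882021455)) (np.float64(0.48476967959471956), np.float64(-0.2453710415614005))
```

{"api": "servo_tool", "payload": {
  "commands": [0, -1.4, 3, 0, 0, 0, 0, -1.4, 3, 0, 0, 0, 0, -1.4, 3, 0, 0, 0, 0, -1.4, 3, 0, 0, 0, 2, 0, 0, 0, 0, 0],
  "jaw": 3
}}

```text
time_s: 46.07
ee_pos: [0.5975, -0.0115, 0.1699]
tool_rot: [5.2, 89.6, -19.7]
ft_force: [0.7, -0.1, -0.2]
finger_gap: 0.0299
```

{"api": "servo_tool", "payload": {
  "commands": [2, 0, 0, 0, 0, 0, 2, 0, 0, 0, 0, 0, 2, 0, 0, 0, 0, 0, 0, 0, 0, 0, 0, 0, 0, 0, 0, 0, 0, 0]
}}

```text
time_s: 46.48
ee_pos: [0.5928, -0.0068, 0.1055]
tool_rot: [-158.7, 89.8, 176.6]
ft_force: [0.0, 0.1, 1.3]
finger_gap: 0.03
```

```bash
python3 - <<'E'
from h import *
plan(*ll(-.212,0),.085,-24.6)
d=cap("top"); e=cap("scene")
L=lanemodel(LN[0],LN[1],np.radians(LN[2]),-.1)
crop(d,310,150,170,130,4,"t23",L);crop(e,230,80,140,140,5,"s23")
E
```

```text
yawturn 0.0deg -> rot about tool x -0.000 rad (0.0 rows), j6 end 24; shift tool cm x2.05 y0.12 z0.11 (lateral 0.16)
t 46.48 p [ 0.5928 -0.0068  0.1055] psi -24.6 tilt 0.17 j6 20.7 F [0.  0.1 1.3] Mz [-0.046  0.098  0.024] gap 30.0
```

View pics/s23.png

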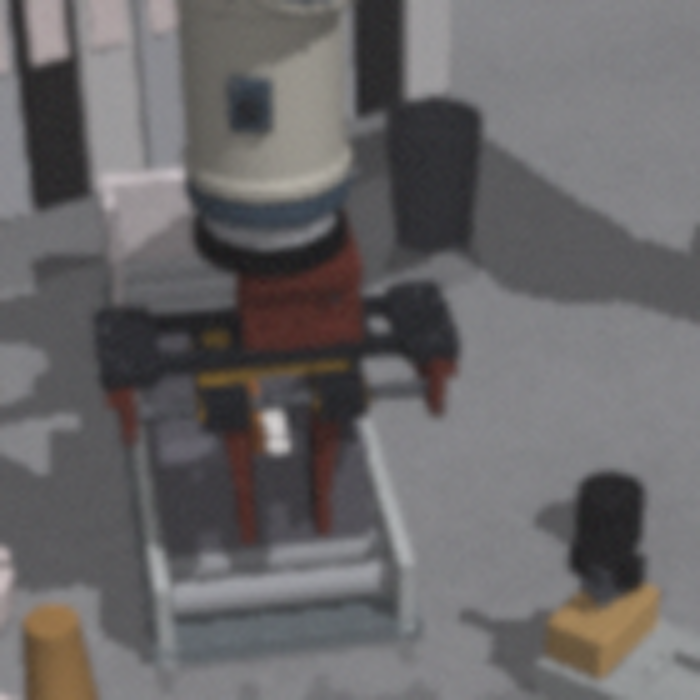

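View pics/t23.png

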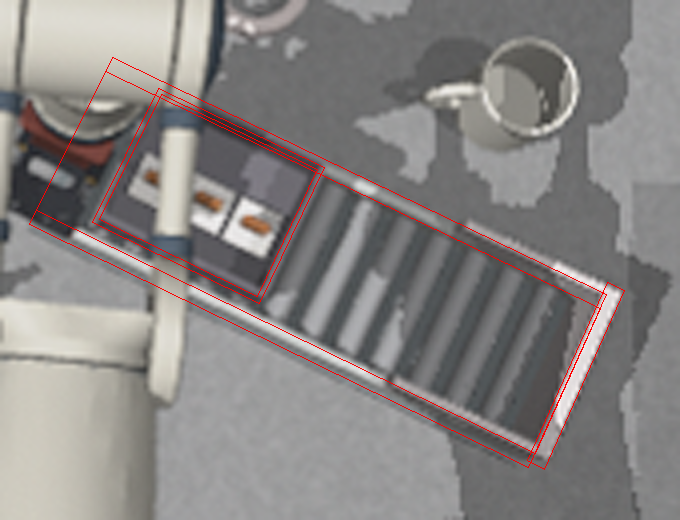

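{"api": "servo_tool", "payload": {
  "commands": [1, 0, 0, 0, 0, 0, 1, 0, 0, 0, 0, 0, 0, -1, 0, 0, 0, 0, 0, -1, 0, 0, 0, 0, 0, -0.5, 0, 0, 0, 0]
}}

```text
time_s: 47.0
ee_pos: [0.5825, -0.0305, 0.0865]
tool_rot: [-110.8, 89.9, -135.4]
ft_force: [0.7, 0.1, 0.6]
finger_gap: 0.0303
```

{"api": "servo_tool", "payload": {
  "commands": [0, -0.5, 0, 0, 0, 0, 0, -0.5, 0, 0, 0, 0, 0, -0.6, 0, 0, 0, 0, 0, -0.8, 0, 0, 0, 0, 0, -0.9, 0, 0, 0, 0]
}}

```text
time_s: 47.42
ee_pos: [0.5696, -0.0595, 0.0871]
tool_rot: [35.7, 89.9, 11.2]
ft_force: [0.3, 2.0, 0.9]
finger_gap: 0.0299
```

{"api": "servo_tool", "payload": {
  "commands": [0, -1, 0, 0, 0, 0, 0, -1, 0, 0, 0, 0, 0, -1, 0, 0, 0, 0, 0, -1, 0, 0, 0, 0, 0, -1, 0, 0, 0, 0]
}}

```text
time_s: 47.83
ee_pos: [0.5483, -0.1056, 0.0867]
tool_rot: [-7.7, 90.0, -32.3]
ft_force: [0.8, 1.1, 0.7]
finger_gap: 0.0304
```

{"api": "servo_tool", "payload": {
  "commands": [0, -1, 0, 0, 0, 0, 0, -1, 0, 0, 0, 0, 0, -1, 0, 0, 0, 0, 0, -1, 0, 0, 0, 0, 0, -1, 0, 0, 0, 0]
}}

```text
time_s: 48.25
ee_pos: [0.5274, -0.1509, 0.0866]
tool_rot: [152.7, 90.0, 128.1]
ft_force: [2.6, 1.4, 0.3]
finger_gap: 0.0301
```

```bash
python3 - <<'E'
from h import *
plan(*ll(.051,0),.085,-24.6)
d=cap("top"); e=cap("scene")
crop(d,310,150,170,130,4,"t24",lanemodel(LN[0],LN[1],np.radians(LN[2]),.0));crop(e,230,80,140,140,5,"s24")
E
```

```text
yawturn -0.0deg -> rot about tool x 0.000 rad (0.0 rows), j6 end -2; shift tool cm x0.16 y-10.37 z0.05 (lateral 10.37)
t 48.25 p [ 0.5274 -0.1509  0.0866] psi -24.6 tilt 0.01 j6 5.1 F [2.6 1.4 0.3] Mz [ 0.161 -0.135 -0.004] gap 30.1
```

View pics/s24.png

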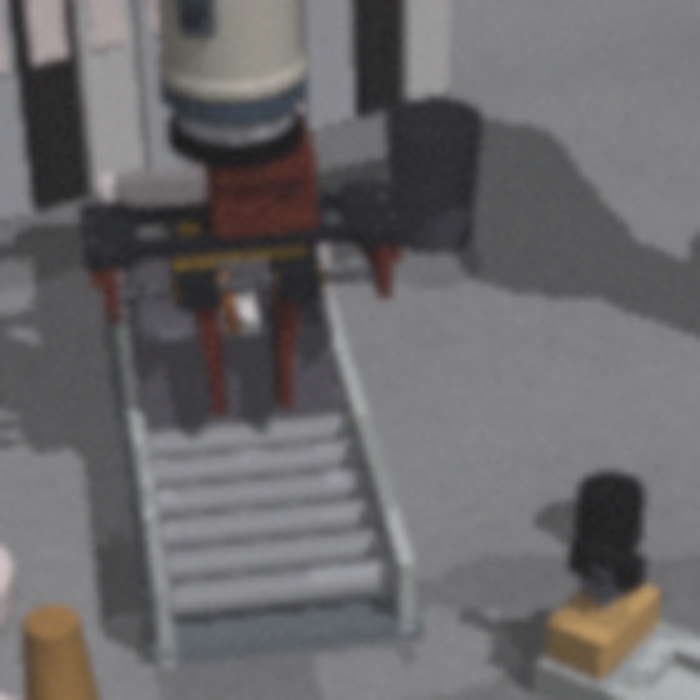

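View pics/t24.png

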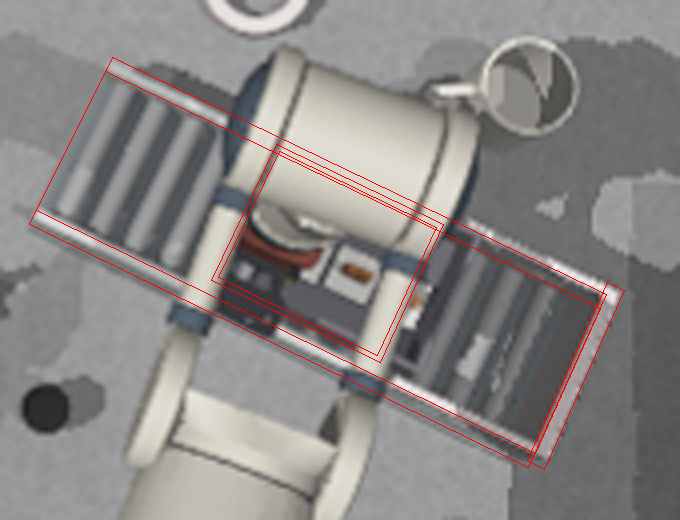

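{"api": "servo_tool", "payload": {
  "commands": [0, -1, 0, 0, 0, 0, 0, -1, 0, 0, 0, 0, 0, -1, 0, 0, 0, 0, 0, -1, 0, 0, 0, 0, 0, -1, 0, 0, 0, 0]
}}

```text
time_s: 48.77
ee_pos: [0.5064, -0.1964, 0.0863]
tool_rot: [-163.2, 90.0, 172.2]
ft_force: [0.3, 0.8, -1.1]
finger_gap: 0.0301
```

{"api": "servo_tool", "payload": {
  "commands": [0, -1, 0, 0, 0, 0, 0, -0.8, 0, 0, 0, 0, 0, -0.6, 0, 0, 0, 0, 0, -0.5, 0, 0, 0, 0, 0, -0.4, 0, 0, 0, 0]
}}

```text
time_s: 49.18
ee_pos: [0.4931, -0.2261, 0.0866]
tool_rot: [104.1, 90.0, 79.5]
ft_force: [-0.3, 0.9, -0.7]
finger_gap: 0.0303
```

{"api": "servo_tool", "payload": {
  "commands": [0, -0.4, 0, 0, 0, 0, 0, -0.3, 0, 0, 0, 0, 0, -0.3, 0, 0, 0, 0, 0, -0.2, 0, 0, 0, 0]
}}

```text
time_s: 49.52
ee_pos: [0.4883, -0.2366, 0.0866]
tool_rot: [-130.0, 90.0, -154.6]
ft_force: [-0.3, 1.2, -0.4]
finger_gap: 0.0301
```

```bash
python3 - <<'E'
from h import *
plan(*ll(.051,0),.085,-24.6)
d=cap("top"); e=cap("scene")
crop(d,310,150,170,130,4,"t25",lanemodel(LN[0],LN[1],np.radians(LN[2]),.131));crop(e,230,80,140,140,5,"s25")
E
```

```text
yawturn -0.0deg -> rot about tool x 0.000 rad (0.0 rows), j6 end -2; shift tool cm x0.16 y-0.94 z0.04 (lateral 0.94)
t 49.52 p [ 0.4883 -0.2366  0.0866] psi -24.6 tilt 0.0 j6 -4.9 F [-0.3  1.2 -0.4] Mz [ 0.096  0.058 -0.027] gap 30.1
```

View pics/t25.png

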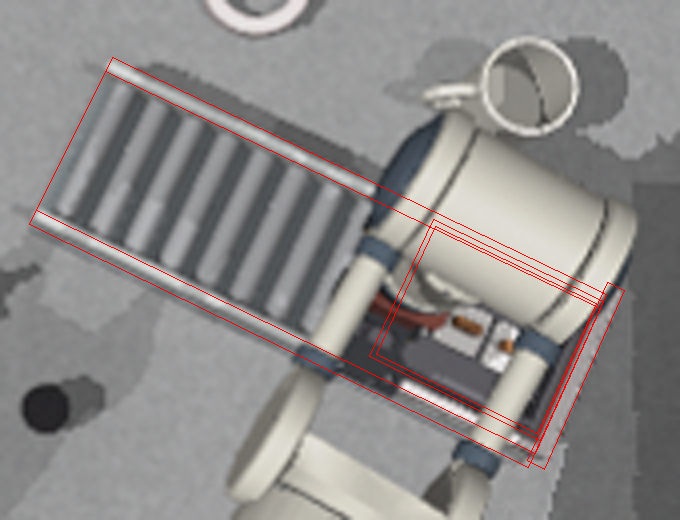

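{"api": "servo_tool", "payload": {
  "commands": [0, -0.3, 0, 0, 0, 0, 0, -0.3, 0, 0, 0, 0, 0, -0.2, 0, 0, 0, 0, 0, -0.1, 0, 0, 0, 0, 0, 0, 0, 0, 0, 0]
}}

```text
time_s: 50.03
ee_pos: [0.4849, -0.2439, 0.0868]
tool_rot: [91.4, 89.9, 66.9]
ft_force: [0.8, 4.8, 1.3]
finger_gap: 0.0299
```

{"api": "servo_tool", "payload": {
  "commands": [0, -0.15, 0, 0, 0, 0, 0, 0, 0, 0, 0, 0]
}}

```text
time_s: 50.2
ee_pos: [0.4846, -0.2439, 0.0868]
tool_rot: [99.1, 89.8, 74.6]
ft_force: [2.1, 10.0, 2.4]
finger_gap: 0.03
```

{"api": "servo_tool", "payload": {
  "commands": [0, -0.15, 0, 0, 0, 0, 0, 0, 0, 0, 0, 0]
}}

```text
time_s: 50.37
ee_pos: [0.4846, -0.2439, 0.0868]
tool_rot: [96.5, 89.6, 72.1]
ft_force: [3.0, 14.7, 3.6]
finger_gap: 0.0297
```

{"api": "servo_tool", "payload": {
  "commands": [0, 0.2, 0, 0, 0, 0, 0, 0.2, 0, 0, 0, 0, 0, 0.3, 0, 0, 0, 0, 0, 1, 0, 0, 0, 0, 0, 2, 0, 0, 0, 0]
}}

```text
time_s: 50.78
ee_pos: [0.4985, -0.2146, 0.0866]
tool_rot: [-80.4, 89.9, -105.2]
ft_force: [-0.2, -0.7, 0.2]
finger_gap: 0.0302
```

{"api": "servo_tool", "payload": {
  "commands": [0, 2, 0, 0, 0, 0, -2, 2, 0, 0, 0, 0, -3, 2, 0, 0, 0, 0, -3, 2, 0, 0, 0, 0, -2, 3, 0, 0, 0, 0]
}}

```text
time_s: 51.2
ee_pos: [0.5451, -0.1137, 0.1897]
tool_rot: [-10.9, 89.8, -35.6]
ft_force: [0.6, -0.3, 0.4]
finger_gap: 0.0302
```

{"api": "servo_tool", "payload": {
  "commands": [0, 3, -2.5, 0, 0, 0, 0, 3, -2.5, 0, 0, 0, 0, 3, -2.5, 0, 0, 0, 0, 3, -2.5, 0, 0, 0, 0, 0, 0, 0, 0, 0]
}}

```text
time_s: 51.62
ee_pos: [0.5021, 0.0429, 0.1871]
tool_rot: [106.0, 89.8, 81.8]
ft_force: [-0.7, 0.6, 0.4]
finger_gap: 0.0296
```

```bash
python3 - <<'E'
from h import *
plan(*ll(.051,0),.085,-24.6)
d=cap("top","t26"); e=cap("scene","s26")
L=lanemodel(LN[0],LN[1],np.radians(LN[2]),.131)
crop(d,310,150,170,130,4,"t26c",L);crop(e,230,90,100,100,7,"s26c")
M=box(.559,.2775,np.radians(19.3),(0,0,0),(.09,.28,.004))[1:2]
crop(d,190,160,130,100,6,"t26b")
E
```

```text
yawturn -0.4deg -> rot about tool x 0.006 rad (0.1 rows), j6 end -2; shift tool cm x10.13 y-26.96 z10.43 (lateral 28.90)
t 51.62 p [0.5021 0.0429 0.1871] psi -24.2 tilt 0.15 j6 25.2 F [-0.7  0.6  0.4] Mz [-0.063  0.019 -0.012] gap 29.6
```

View pics/t26c.png

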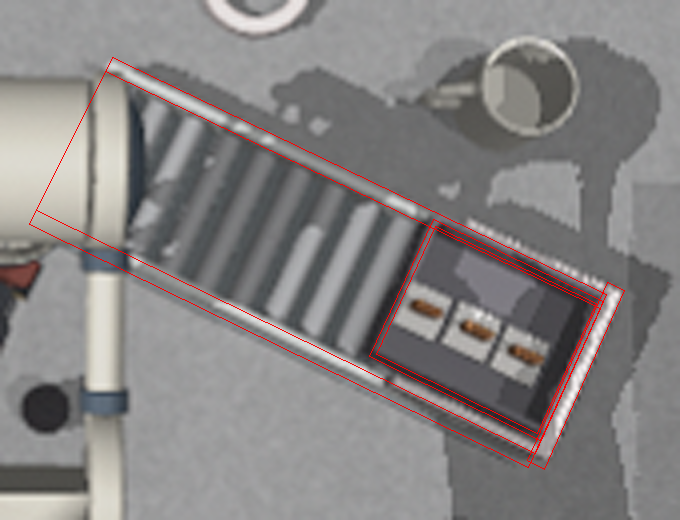

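View pics/s26c.png

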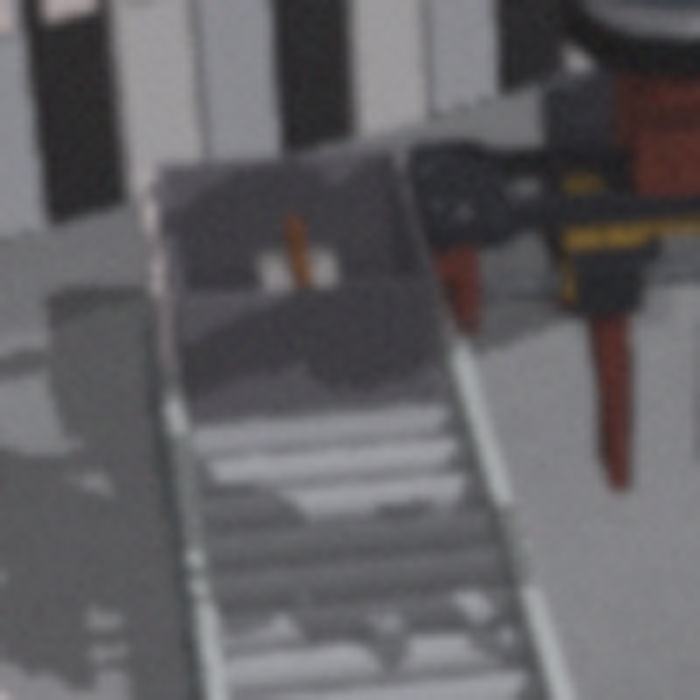

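View pics/t26b.png

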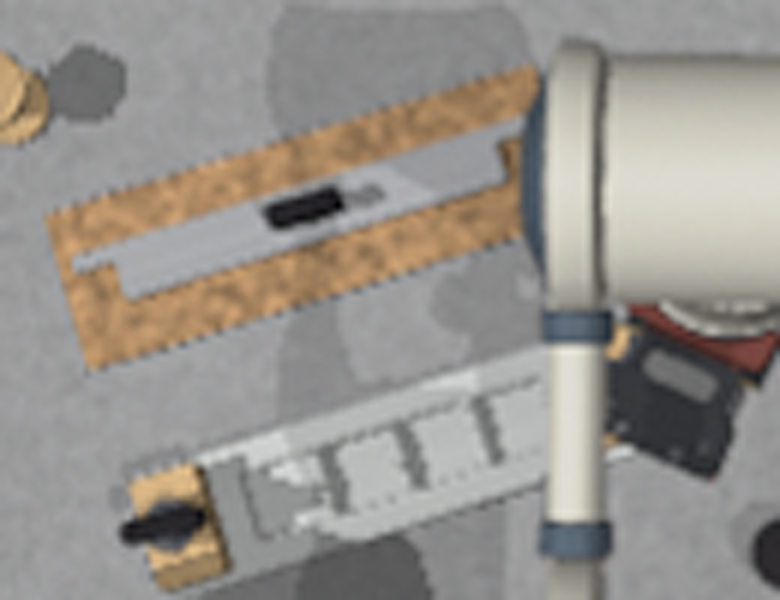

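View pics/s26.png

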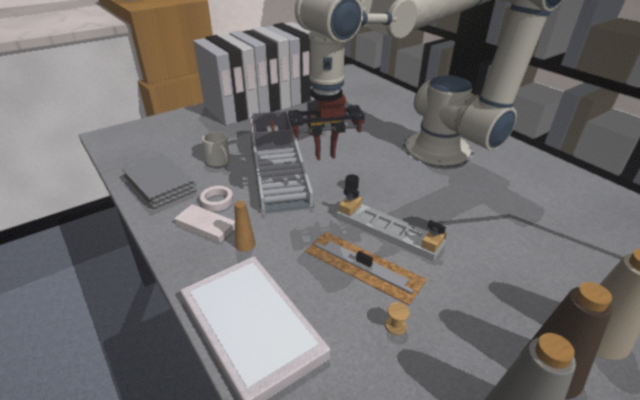

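```bash
python3 - <<'E'
from h import *
for n in ("tote","strap","chip0"):
    cap("top"); print(n,[(round(r["score"],2),[round(r["centre"][0]*640),round(r["centre"][1]*400)]) for r in bot.look_for("top",n)])
print(bot.observe()["joint_velocities"].round(2)); print(bot.finish_job())
E
```

```text
tote [(0.79, [431, 228])]
strap [(0.83, [239, 198]), (0.4, [416, 229])]
chip0 [(0.72, [437, 241])]
[ 0.05 -0.08  0.07  0.08 -0.03  0.05]
the job is handed in; nothing more can be done
None
```

The job is done and handed in at about 52 s of the 208 s allowed; the hand-in gave no verdict.

- **Wing nuts:** The nut at the +y end of the tray loosened clockwise (the reverse thread) and the one at the -y end anticlockwise. I turned each about 3.2 rad. I stopped just short of the 3.3 rad end and did not feel for it.
- **Strap:** I drew it out about 5 cm along its +x, clear of the studs, then lifted it and set it down flat on the mat. The pictures show it lying within the mat's edges.
- **Chips:** Three were present, chip0, chip1 and chip2; the pocket at the +y end was empty. I lifted each by its tab and set them in a row in the tote, and the last picture shows all three inside. chip2 and chip1 sit squarely; chip0 came to rest slightly turned.
- **Tote:** It had moved about 3 cm from its starting position before I placed anything in it, so I measured it again first. I then pushed it along the rollers until it stopped moving and the force rose to about 15 N. The last top picture has it within about a pixel (3 mm) of the home position.
- **Checks:** The networks found all three chips' class, the strap and the tote where expected. For chips they marked only one spot, so the count of three is from the picture. The two cameras disagreed by about 6 mm in y, so I corrected the tray position by feel at the nuts. The bystanders look undisturbed, and the arm was clear of everything at hand-in.

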